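Find the stoppers and close the stain bottles

TASK

The stain bottles on the joiner's bench have been left open; their stoppers are in one of the three slide-lid boxes. Look through the boxes with never more than one of them open, push a stopper fully home, upright, in every bottle that stands there, leave any spare stopper and everything else that is in the boxes in its box, and finish with all three boxes slid shut. Keep the bottles standing and do not disturb the other things on the bench.

Things in the scene. Friction and masses are not known exactly. Their poses are not given: they have to be found in the camera images.
- box_a: One of three like wooden slide-lid boxes, fixed, outside 130 (own x) by 140 (own y) by 62 high, walls and floor 6 thick. Origin: centre of underside. Own x: the way its lid slides open, within 0.2 rad of away from the robot. Each holds one sort of thing (stoppers, dowels or knobs), out of sight while shut; which box stands where changes.
- lid_a (a joint): Lid of box_a, m: 0 shut (starts up to 12 mm ajar), 0.115 open; stays where left, slides at 1 to 2 N. Top face 60.5 mm above the bench. Open, it uncovers the box from its near wall to 56 mm past its centre and sticks out 115 mm at the far end. Its dark grip block, 16 (own x) x 40 x 24 high (60.5 to 84.5 mm above the bench), has its centre at own x = -42 mm + joint value, y = 0.
- box_b: One of three like wooden slide-lid boxes, fixed, outside 130 (own x) by 140 (own y) by 62 high, walls and floor 6 thick. Origin: centre of underside. Own x: the way its lid slides open, within 0.2 rad of away from the robot. Each holds one sort of thing (stoppers, dowels or knobs), out of sight while shut; which box stands where changes.
- lid_b (a joint): Lid of box_b, m: 0 shut (starts up to 12 mm ajar), 0.115 open; stays where left, slides at 1 to 2 N. Top face 60.5 mm above the bench. Open, it uncovers the box from its near wall to 56 mm past its centre and sticks out 115 mm at the far end. Its dark grip block, 16 (own x) x 40 x 24 high (60.5 to 84.5 mm above the bench), has its centre at own x = -42 mm + joint value, y = 0.
- box_c: One of three like wooden slide-lid boxes, fixed, outside 130 (own x) by 140 (own y) by 62 high, walls and floor 6 thick. Origin: centre of underside. Own x: the way its lid slides open, within 0.2 rad of away from the robot. Each holds one sort of thing (stoppers, dowels or knobs), out of sight while shut; which box stands where changes.
- lid_c (a joint): Lid of box_c, m: 0 shut (starts up to 12 mm ajar), 0.115 open; stays where left, slides at 1 to 2 N. Top face 60.5 mm above the bench. Open, it uncovers the box from its near wall to 56 mm past its centre and sticks out 115 mm at the far end. Its dark grip block, 16 (own x) x 40 x 24 high (60.5 to 84.5 mm above the bench), has its centre at own x = -42 mm + joint value, y = 0.
- bottle1: Loose amber glass bottle with a paper band, 72 across, 118 high, 0.6 kg, standing open. Origin: centre of the underside, z up. The neck rises from the middle of the top: rim 118 mm above the underside, 31 across outside, bore 25, 30 deep. May be absent.
- bottle2: Loose amber glass bottle with a paper band, 72 across, 118 high, 0.6 kg, standing open. Origin: centre of the underside, z up. The neck rises from the middle of the top: rim 118 mm above the underside, 31 across outside, bore 25, 30 deep. May be absent.
- bottle3: Loose amber glass bottle with a paper band, 72 across, 118 high, 0.6 kg, standing open. Origin: centre of the underside, z up. The neck rises from the middle of the top: rim 118 mm above the underside, 31 across outside, bore 25, 30 deep. May be absent.
- stopper1: Stopper, 30 g, 40 high: tapered cork stem 20 long, 17 across at the foot, 22 at the top, under a pale wooden head 34 across, 20 high. Origin: centre of the foot, z towards the head. Three stand upright in one box, in a row along its y, about 41 apart, near the middle of its x. Seated, the head rests on the rim, the foot 20 mm below it.
- stopper2: Stopper, 30 g, 40 high: tapered cork stem 20 long, 17 across at the foot, 22 at the top, under a pale wooden head 34 across, 20 high. Origin: centre of the foot, z towards the head. Three stand upright in one box, in a row along its y, about 41 apart, near the middle of its x. Seated, the head rests on the rim, the foot 20 mm below it.
- stopper3: Stopper, 30 g, 40 high: tapered cork stem 20 long, 17 across at the foot, 22 at the top, under a pale wooden head 34 across, 20 high. Origin: centre of the foot, z towards the head. Three stand upright in one box, in a row along its y, about 41 apart, near the middle of its x. Seated, the head rests on the rim, the foot 20 mm below it.
- dowel1: Plain pale wooden dowel 14 across, 60 long, lying in one of the boxes; not wanted. Origin: centre of its underside.
- knob1: White ceramic drawer knob, mushroom-shaped, 36 across, 32 high, standing in one of the boxes; not wanted. Origin: centre of its underside.
- dowel2: Plain pale wooden dowel 14 across, 60 long, lying in one of the boxes; not wanted. Origin: centre of its underside.
- knob2: White ceramic drawer knob, mushroom-shaped, 36 across, 32 high, standing in one of the boxes; not wanted. Origin: centre of its underside.
- sanding_block: Cork sanding block 90 x 55 x 30; bystander, loose. Origin: its underside's centre.
- tape_roll: Roll of masking tape 90 across, 25 high, lying flat; bystander, loose. Origin: its underside's centre.
- paint_tin: Paint tin 90 across, 100 high; bystander, loose. Origin: its underside's centre.
- paintbrush: Paintbrush lying on the bench; bystander, loose. Origin: its underside's centre, near mid-length.
- screwdriver: Screwdriver lying on the bench; bystander, loose. Origin: its underside's centre, near mid-length.
- cup: White cup 76 across, 85 high; bystander, loose. Origin: its underside's centre.
Not all that is in view belongs to the job. Leave any pink look-alike of the box_c alone. What is shaped like the box_a but pink is not meant.

How it is judged:
On the way, in this order (a step that is already met when the one before it is completed fails the run):
1. the box that holds the stoppers has been slid open (value of joint lid_a above 0.06 m), for 0.2 s.
2. every bottle that is there has a stopper seated in its neck (((z of stopper1 in the frame of bottle1 between 0.094 and 0.102 m and horizontal distance between stopper1 and bottle1 below 0.007 m and angle between the z axis of stopper1 and the z axis of bottle1, either way round below 0.12 rad) or (z of stopper2 in the frame of bottle1 between 0.094 and 0.102 m and horizontal distance between stopper2 and bottle1 below 0.007 m and angle between the z axis of stopper2 and the z axis of bottle1, either way round below 0.12 rad) or (z of stopper3 in the frame of bottle1 between 0.094 and 0.102 m and horizontal distance between stopper3 and bottle1 below 0.007 m and angle between the z axis of stopper3 and the z axis of bottle1, either way round below 0.12 rad)) and ((z of stopper1 in the frame of bottle2 between 0.094 and 0.102 m and horizontal distance between stopper1 and bottle2 below 0.007 m and angle between the z axis of stopper1 and the z axis of bottle2, either way round below 0.12 rad) or (z of stopper2 in the frame of bottle2 between 0.094 and 0.102 m and horizontal distance between stopper2 and bottle2 below 0.007 m and angle between the z axis of stopper2 and the z axis of bottle2, either way round below 0.12 rad) or (z of stopper3 in the frame of bottle2 between 0.094 and 0.102 m and horizontal distance between stopper3 and bottle2 below 0.007 m and angle between the z axis of stopper3 and the z axis of bottle2, either way round below 0.12 rad)) and ((z of stopper1 in the frame of bottle3 between 0.094 and 0.102 m and horizontal distance between stopper1 and bottle3 below 0.007 m and angle between the z axis of stopper1 and the z axis of bottle3, either way round below 0.12 rad) or (z of stopper2 in the frame of bottle3 between 0.094 and 0.102 m and horizontal distance between stopper2 and bottle3 below 0.007 m and angle between the z axis of stopper2 and the z axis of bottle3, either way round below 0.12 rad) or (z of stopper3 in the frame of bottle3 between 0.094 and 0.102 m and horizontal distance between stopper3 and bottle3 below 0.007 m and angle between the z axis of stopper3 and the z axis of bottle3, either way round below 0.12 rad))), for 0.2 s.
At the end, for the whole second after the job is handed in: Each bottle present upright (0.1 rad) on the bench with a stopper seated: foot 16-24 mm below the rim, within 7 mm of the neck axis and 0.12 rad of it; bottles, stoppers at rest; spare stoppers, dowels, knobs in the boxes they came from; all lids within 8 mm of shut (all of step 2 and angle between each of bottle1, bottle2, bottle3's own z axis and vertical below 0.1 rad and height (world z) of each of bottle1, bottle2, bottle3 below 0.006 m and linear speed of each of bottle1, bottle2, bottle3, stopper1, stopper2, stopper3 below 0.02 m/s and ((x of stopper1 in the frame of box_a between -0.06 and 0.06 m and y of stopper1 in the frame of box_a between -0.065 and 0.065 m and height (world z) of stopper1 below 0.05 m) or height (world z) of stopper1 above 0.085 m) and ((x of stopper2 in the frame of box_a between -0.06 and 0.06 m and y of stopper2 in the frame of box_a between -0.065 and 0.065 m and height (world z) of stopper2 below 0.05 m) or height (world z) of stopper2 above 0.085 m) and ((x of stopper3 in the frame of box_a between -0.06 and 0.06 m and y of stopper3 in the frame of box_a between -0.065 and 0.065 m and height (world z) of stopper3 below 0.05 m) or height (world z) of stopper3 above 0.085 m) and x of dowel1 in the frame of box_b between -0.06 and 0.06 m and y of dowel1 in the frame of box_b between -0.065 and 0.065 m and height (world z) of each of dowel1, dowel2, knob1, knob2 below 0.05 m and x of dowel2 in the frame of box_b between -0.06 and 0.06 m and y of dowel2 in the frame of box_b between -0.065 and 0.065 m and x of knob1 in the frame of box_c between -0.06 and 0.06 m and y of knob1 in the frame of box_c between -0.065 and 0.065 m and x of knob2 in the frame of box_c between -0.06 and 0.06 m and y of knob2 in the frame of box_c between -0.065 and 0.065 m and value of joint each of lid_a, lid_b, lid_c below 0.008 m); the robot touches nothing.
It fails at once if two boxes are open at once (both lids more than 40 mm open) (value of joint each of lid_a, lid_b above 0.04 m or value of joint each of lid_a, lid_c above 0.04 m or value of joint each of lid_b, lid_c above 0.04 m).
It fails at once if a bottle is tipped over (angle between any of bottle1, bottle2, bottle3's own z axis and vertical above 0.7 rad).
It fails at once if a bystander is moved more than 40 mm (distance of any of sanding_block, tape_roll, paint_tin, paintbrush, screwdriver, cup from where it was at the start of the episode above 0.04 m).
Of bottle1, bottle2, bottle3 only 2 to 3 are there at a start; the rules pass over those that are not, and their reading is None.
At some moment in a run one of bottle1, bottle2, bottle3 may be knocked a few centimetres aside while the robot is not near it.
It also fails if it takes over 210 s, if anything falls off the work surface, if the arm or the gripper's body presses on something with over 40 N, if the wrist force passes 120 N, or if a joint passes its speed limit or range.

ROBOT

A 6-joint arm with a two-finger parallel gripper is mounted at the origin on the work surface. World frame = base frame: x ahead of the robot, y to its left, z up, the work surface at z = 0. Lengths are in m, angles in rad, forces in N, time in s.
With the tool pointing down it reaches from about 0.425 to 0.95 m from the base axis. Payload 14.7 kg.
Tool frame: the origin (TCP) lies midway between the tips of the shut fingers; the grasp point (between the pads) lies 19 mm behind it; z points along the fingers, y is the line along which they close (so a half turn about z gives the same grasp; the last joint's range is limited). The gripper opens to 85 mm and grips with 20 to 120 N. Pads are 22 mm wide; open, the fingers measure 114 mm over their backs; the gripper's body (76 mm by 85 mm) begins 54 mm behind the grasp point. The pads swing forward as they close: fully open they stand 13 mm farther back than shut.
Start: joints at [1.144, 0.48, 1.596, -0, 1.065, -0.047], TCP at [0.241, 0.604, 0.198] pointing down, gripper open.
Joint ranges: [-2.75, 2.75], [-0.82, 2.05], [0.23, 2.67], [-1.56, 4.7], [0.09, 2.69], [-2.92, 2.92]. Speed limits (rad/s): [1.89, 1.89, 2.39, 3.01, 3.01, 3.01].

INTERFACE

Orientations are given as [roll, pitch, yaw] about the fixed x, y, z axes, in that order (R = Rz(yaw) Ry(pitch) Rx(roll)).
In Python, from workcell import robot, viewer gives the robot as it stands.
- The arm moves only by the tool jog_arm, never from a script. Its arguments are lists of equal length, an entry for each row: "dp": the shift along the tool's x, y, z in units of 0.5 m (1.0 is 0.5 m), a list of three; "dr": the turn, a rotation vector about the tool's x, y, z in units of 180 degrees (1.0 is 180 degrees), a list of three. In form: {"dp": [[tx, ty, tz], ...], "dr": [[wx, wy, wz], ...]}. A call has 1 to 8 rows; each row shifts and turns the commanded pose from where the row before left it, along the tool's axes as they then stand; what a row does not reach is not made up. A row lasts 1/10 s, in which the tool goes at most 50 mm and 8.59 degrees, less where a joint would pass 70% of its speed; a pose out of reach is approached as far as the arm can. A call with a number of a shift or a turn outside -1 to 1 is refused whole. A call with a gripper value outside its range is refused whole. "gripper" is the closure, from 0 (fully open) to 1 (shut), set as the call begins (left out, the last holds). The fingers move at their own pace and stop on an object; the grip force is fixed at half the most. Time passes only in rows, so rows that do not move let the fingers close. It gives the time, the measured TCP pose, the force, the opening and the grip force at its end, in the units of the state.
- robot.sense(): the state, without advancing time (a new reading comes with each control period).
- viewer.camera(name): name is "side" or "top" or "wrist"; returns a dict with "color" (480x640x3 uint8, red, green, blue), "K" (3x3 intrinsics, pixels), "dist" ([k1, k2, p1, p2, k3] as OpenCV has them; the pictures are not rectified), "pose" (4x4, takes a point from camera to world coordinates). Camera axes: x right, y up, looking along -z (the intrinsics and any distortion apply to the point x, -y, -z); pixel columns grow to the right and rows downward; lengths in m; the calibration is good to about 2 mm. A picture is of the moment at which its call begins. There is no depth.
- robot.hand_in(): hands the job in; it is judged then, once.
The state is a dict: "time": time; "joints": joint angles; "qd": joint speeds; "joint_efforts": joint torques, N m; "position": TCP position; "tcp_rot": TCP orientation; "force": force on the tool from outside, world axes, zero at the start; "ft_torque": the same for the moment, N m; "width": finger opening in m; "gripper_force": force on a finger pad.
Only numpy, scipy, OpenCV 4.12 (cv2) and the standard library are available. Lean on these libraries where they do the work, as an engineer would, in place of code of your own. Each camera call takes 0.05 s, during which the arm holds its last target. There are 200 camera calls.

## Working session

There is one attempt and no reset: what is moved stays moved. The work goes in short steps, Python scripts to look and compute and a tool call to move; the robot and the scene stay as the last step left them, time stands still between calls to the robot, and variables do not carry over. Pictures are saved under pics/ and viewed, at most 14 in all, crops included, and the job is handed in when it is done.

Besides the shell and the picture viewer there is one more tool, called after "Request:" as a command line: name --argument value ..., lists and objects as JSON in quotes. jog_arm: Moves the arm, as the interface text tells. Its arguments: {"type":"object","properties":{"dp":{"type":"array","items":{"type":"array","items":{"type":"number","minimum":-1,"maximum":1}}},"dr":{"type":"array","items":{"type":"array","items":{"type":"number","minimum":-1,"maximum":1}}},"gripper":{"type":"number"}},"required":["dp","dr"]}

```bash
ls; mkdir -p pics
cat > h.py <<'E'
import numpy as np, cv2
from workcell import robot, viewer
def cam(n, save=None):
    c=viewer.camera(n)
    if save: cv2.imwrite('pics/'+save+'.png', c['color'][:,:,::-1])
    return c
def ray(c,uv):
    p=cv2.undistortPoints(np.array([[uv]],float),np.array(c['K']),np.array(c['dist']))[0,0]
    P=np.array(c['pose']); d=P[:3,:3]@np.array([p[0],-p[1],-1]); return P[:3,3],d
def at(c,uv,z):
    o,d=ray(c,uv); return o+d*(z-o[2])/d[2]
def proj(c,X):
    P=np.array(c['pose']); x=P[:3,:3].T@(np.array(X,float)-P[:3,3]); x=np.array([x[0],-x[1],-x[2]])
    return cv2.projectPoints(x.reshape(1,1,3),np.zeros(3),np.zeros(3),np.array(c['K']),np.array(c['dist']))[0].ravel()
E
python3 - <<'E'
from h import *
for n in('top','side'):
    c=cam(n,n+'0'); print(n,np.round(c['pose'],3).tolist(),np.round(c['K'],1).tolist(),c['dist'])
print(robot.sense())
E
```

```text
pics
top [[-0.012, 0.984, -0.176, 0.277], [-1.0, -0.013, -0.008, -0.005], [-0.01, 0.176, 0.984, 1.264], [0.0, 0.0, 0.0, 1.0]] [[527.2, 0.0, 321.8], [0.0, 527.2, 243.7], [0.0, 0.0, 1.0]] [-0.13257207  0.          0.          0.          0.        ]
side [[0.977, 0.119, -0.178, 0.288], [-0.214, 0.493, -0.843, -1.002], [-0.012, 0.862, 0.507, 0.643], [0.0, 0.0, 0.0, 1.0]] [[466.3, 0.0, 318.9], [0.0, 466.3, 237.4], [0.0, 0.0, 1.0]] [0.03429646 0.         0.         0.         0.        ]
{'time': 0.1, 'joints': array([ 1.14438126e+00,  4.80773882e-01,  1.59679840e+00, -1.14998898e-06,
        1.06509583e+00, -4.66100768e-02]), 'qd': array([-2.72908364e-05, -4.91820239e-04, -4.37195014e-03, -5.12723788e-04,
       -9.84238579e-04, -3.45321168e-04]), 'joint_efforts': array([ 5.52388919e-04, -9.52250290e+01, -4.31044364e+01, -3.72254890e-04,
        5.14445899e-03,  4.90520699e-05]), 'position': array([0.24080342, 0.60332292, 0.19763814]), 'tcp_rot': array([-3.14051831e+00, -4.91047595e-05,  2.76178820e+00]), 'force': array([-0.08735629, -0.36060488, -0.4695218 ]), 'ft_torque': array([-0.02824244, -0.00809245, -0.02299052]), 'gripper_force': 0.0, 'width': 0.08566863281241063}
```

View pics/top0.png

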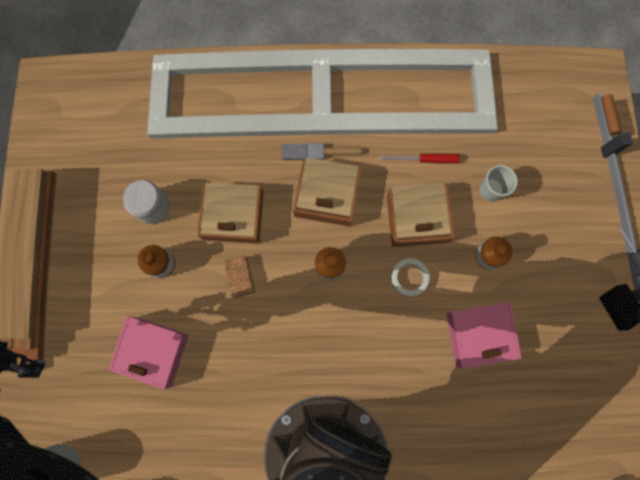

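View pics/side0.png

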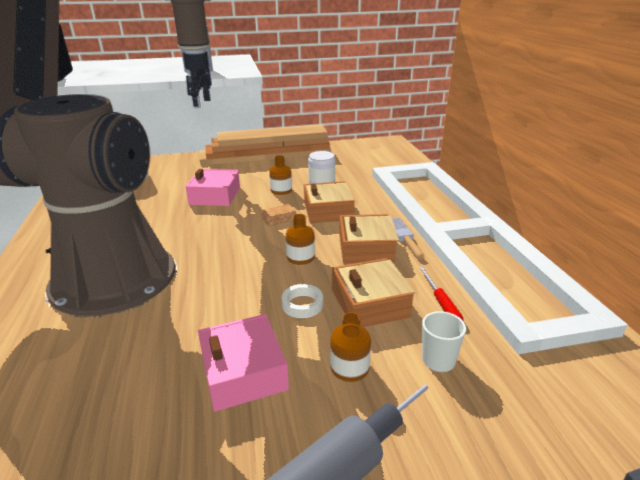

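The top view shows three wooden boxes, with grip blocks at about (227,226), (324,203) and (424,227). Three amber bottles stand at (155,260), (330,262) and (495,252), and there are two pink look-alikes at (148,352) and (485,335). These could be mistaken for the targets: the pink boxes (excluded), the cup at (498,183), the tape at (410,277) and the tin at (147,202). I'll take one close crop montage to check.

```bash
cat > m.py <<'E'
from h import *
c=cam('top'); im=c['color']; hsv=cv2.cvtColor(im,cv2.COLOR_RGB2HSV)
cr=lambda x,y:cv2.resize(im[y-33:y+33,x-44:x+44],(264,198),interpolation=cv2.INTER_CUBIC)
row=lambda *p:np.hstack([cr(*q) for q in p])
cv2.imwrite('pics/m1.png',np.vstack([row((231,212),(327,190),(420,214)),row((155,260),(330,262),(495,252))])[:,:,::-1])
for x,y in((227,226),(324,203),(424,227)):
    w=im[y-14:y+15,x-18:x+19].max(2); m=(w<105).astype(np.uint8)
    n,l,s,ce=cv2.connectedComponentsWithStats(m); k=1+s[1:,4].argmax()
    r=cv2.minAreaRect(np.argwhere(l==k)[:,::-1].astype(np.float32)); uv=ce[k]+[x-18,y-14]
    print('block',uv,s[k],r, at(c,uv,.0845)[:2], at(c,uv,.078)[:2])
for x,y in((155,260),(330,262),(495,252)):
    h=hsv[y-30:y+30,x-30:x+30]; m=((h[...,0]<18)&(h[...,1]>200)).astype(np.uint8)
    n,l,s,ce=cv2.connectedComponentsWithStats(m); k=1+s[1:,4].argmax(); print('bot',ce[k]+[x-30,y-30],s[k],at(c,ce[k]+[x-30,y-30],.07))
E
python3 m.py
```

```text
block [229.33136095 225.95266272] [  9  10  27   9 169] ((22.0, 14.0), (8.0, 26.0), 90.0) [0.53189554 0.21604923] [0.53330197 0.21726916]
block [327.28813559 202.52542373] [ 10   9  27  10 177] ((23.0, 13.5), (9.0, 26.0), 90.0) [ 0.58384103 -0.00993807] [ 0.58553377 -0.00996373]
block [425.78666667 226.72      ] [ 10  10  25   9 150] ((21.957317352294922, 13.615854263305664), (7.3989129066467285, 24.51580047607422), 83.6598129272461) [ 0.52388538 -0.2350835 ] [ 0.52524765 -0.23635011]
bot [153.25761773 260.03878116] [ 14  16  28  28 361] [0.45681936 0.39672721 0.07      ]
bot [331.10583942 261.64233577] [ 17  17  28  28 274] [ 0.44818624 -0.01682154  0.07      ]
bot [498.07210031 250.78056426] [ 18  16  28  28 319] [ 0.46790689 -0.40522749  0.07      ]
```

View pics/m1.png

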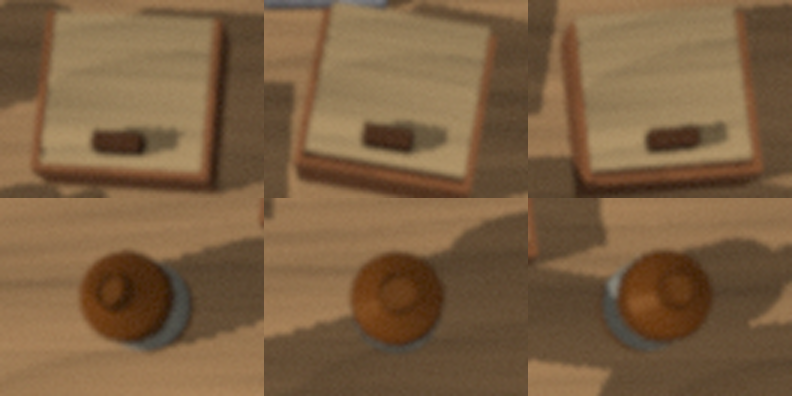

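Run:
```python
from h import *
c=cam('top')
B={'L':((231,212),0,[(42,163),(212,175),(220,18),(55,12)],(117,141)),'M':((327,190),264,[(306,152),(470,180),(493,28),(330,8)],(389,136)),'R':((420,214),528,[(588,172),(750,160),(738,10),(573,22)],(673,138))}
for k,(o,ox,pts,b) in B.items():
    f=lambda p:np.array([o[0]-44+(p[0]-ox)/3,o[1]-33+p[1]/3])
    P=[at(c,f(p),.0605)[:2] for p in pts]; bl=at(c,f(b),.0845)[:2]
    s=[P[0]-P[1],P[3]-P[2]]; yaws=[np.arctan2(-v[0],v[1]) for v in s]; t=[P[3]-P[0],P[2]-P[1]]; y2=[np.arctan2(v[1],v[0]) for v in t]
    print(k,np.round(P,3).tolist(),'c',np.mean(P,0),'yaw',np.round(yaws+y2,3),'block',bl, 'r',np.hypot(*bl))
for x,y,ox,oy in((155,260,113,290),(330,262,398-264,292),(495,252,678-528,290)):
    X=at(c,(x-44+ox/3,y-33+(oy-198)/3),.118); print('rim',X,np.hypot(*X[:2]))
w=cam('wrist','w0'); print(np.round(w['pose'],3).tolist(),np.round(w['K'],0).tolist())
```

```text
L [[0.52, 0.288], [0.509, 0.153], [0.636, 0.148], [0.643, 0.281]] c [0.57702203 0.21759298] yaw [-0.085 -0.057 -0.053 -0.039] block [0.53190432 0.22379105] r 0.5770655462908748
M [[0.579, 0.061], [0.554, -0.067], [0.678, -0.088], [0.697, 0.042]] c [ 0.62706695 -0.01279798] yaw [-0.188 -0.143 -0.163 -0.169] block [ 0.58438381 -0.00389861] r 0.5843968142608409
R [[0.502, -0.169], [0.51, -0.296], [0.632, -0.294], [0.623, -0.161]] c [ 0.5666586  -0.22995548] yaw [0.062 0.066 0.06  0.02 ] block [ 0.52327031 -0.23169109] r 0.5722696764110954
rim [0.45505594 0.39140329 0.118     ] 0.6002269878558342
rim [ 0.44420745 -0.01543623  0.118     ] 0.4444755750588607
rim [ 0.46263783 -0.39604311  0.118     ] 0.609002386415749
[[0.37, -0.895, -0.248, 0.179], [0.929, 0.357, 0.099, 0.629], [-0.0, -0.267, 0.964, 0.373], [0.0, 0.0, 0.0, 1.0]] [[391.0, 0.0, 322.0], [0.0, 391.0, 235.0], [0.0, 0.0, 1.0]]
```

Box poses, by lid edges: L is at (0.577,0.218) with yaw −0.06, M at (0.627,−0.013) with yaw −0.165, and R at (0.567,−0.230) with yaw +0.06. I chose the three wooden boxes and the three amber bottles, and the crop confirms them. I'm turning the tool so its y axis lies along box L's x axis, then going above L's grip block.

Request:
jog_arm --dp '[[0,0,0],[0,0,0],[0,0,0],[0,0,0],[0,0,0],[0,0,0],[0,0,0],[0,0,0]]' --dr '[[0,0,0.047],[0,0,0.047],[0,0,0.047],[0,0,0.047],[0,0,0.047],[0,0,0.047],[0,0,0.047],[0,0,0.047]]' --gripper 0

```text
time: 1.05
position: [0.2409, 0.6036, 0.1981]
tcp_rot: [-3.141, 0.0, 1.574]
force: [0.3, -0.5, 0.3]
width: 0.0858
gripper_force: 0.0
```

Request:
jog_arm --dp '[[0,0,0],[-0.072,0.063,0],[-0.072,0.063,0],[-0.072,0.063,0],[-0.072,0.063,0],[-0.072,0.063,0],[-0.072,0.063,0],[-0.072,0.063,0]]' --dr '[[0,0,0.022],[0,0,0],[0,0,0],[0,0,0],[0,0,0],[0,0,0],[0,0,0],[0,0,0]]'

```text
time: 1.85
position: [0.447, 0.3374, 0.1983]
tcp_rot: [3.141, -0.0, 1.512]
force: [1.1, 0.7, 0.1]
width: 0.0856
gripper_force: 0.0
```

```bash
cat >> h.py <<'E'
def go(x,y,z,yaw):
    s=robot.sense(); from scipy.spatial.transform import Rotation as R
    C=R.from_euler('xyz',s['tcp_rot']); T=R.from_euler('xyz',[np.pi,0,yaw])
    d=T.inv().apply(np.array([x,y,z])-s['position'])
    r=(C.inv()*T).as_rotvec()
    print('turn first',np.round(r/np.pi,4),'then shift',np.round(d/.5,4),'rows',np.round(np.linalg.norm(d)/.05,1),'w',round(s['width'],3),'t',round(s['time'],1))
E
python3 -c "
from h import *
go(.532,.224,.075,1.511)"
```

```text
turn first [ 0.0001 -0.0001  0.0002] then shift [-0.2162  0.1832  0.2466] rows 3.8 w 0.086 t 1.9
```

Request:
jog_arm --dp '[[-0.072,0.061,0],[-0.072,0.061,0],[-0.072,0.061,0],[0,0,0.08],[0,0,0.08],[0,0,0.05],[0,0,0.036],[0,0,0]]' --dr '[[0,0,0],[0,0,0],[0,0,0],[0,0,0],[0,0,0],[0,0,0],[0,0,0],[0,0,0]]'

```text
time: 2.65
position: [0.5294, 0.2251, 0.0729]
tcp_rot: [-3.138, 0.002, 1.511]
force: [1.0, -0.5, 0.4]
width: 0.0857
gripper_force: 0.0
```

```bash
python3 -c "
from h import *
go(.532,.224,.068,1.511); w=cam('wrist','w1'); print(proj(w,[.532,.224,.0845]))"
```

```text
turn first [-0.0012  0.0005  0.0001] then shift [-0.0019  0.0054  0.0098] rows 0.1 w 0.086 t 2.6
[324.85296878 285.70426031]
```

View pics/w1.png

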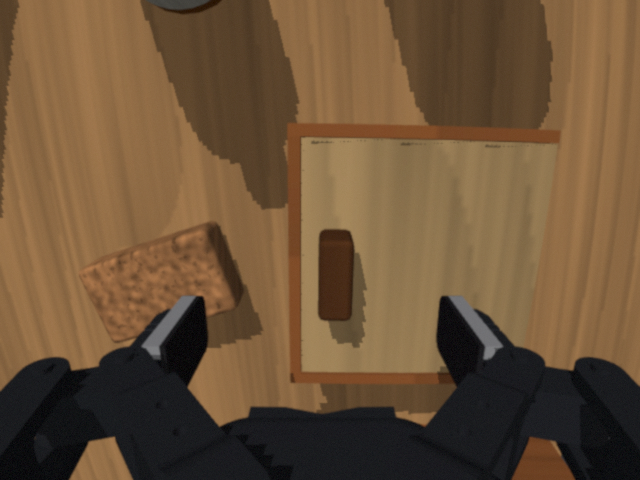

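The wrist view shows L's block at about (336,278), between the fingers at x≈180 and x≈460, and the lid nearly shut. I'm gripping it and pushing the lid open.

Request:
jog_arm --dp '[[0,0.01,0.008],[0,0,0],[0,0,0],[0,0,0],[0,0,0],[0,0,0],[0,0,0],[0,0,0]]' --dr '[[0,0,0],[0,0,0],[0,0,0],[0,0,0],[0,0,0],[0,0,0],[0,0,0],[0,0,0]]' --gripper 1

```text
time: 3.5
position: [0.536, 0.2255, 0.0712]
tcp_rot: [3.142, -0.0, 1.511]
force: [0.4, 0.1, -0.1]
width: -0.0003
gripper_force: 0.0
```

Request:
jog_arm --dp '[[0,0.03,0],[0,0.035,0],[0,0.035,0],[0,0.035,0],[0,0.035,0],[0,0.035,0],[0,0.015,0],[0,0,0]]' --dr '[[0,0,0],[0,0,0],[0,0,0],[0,0,0],[0,0,0],[0,0,0],[0,0,0],[0,0,0]]'

```text
time: 4.3
position: [0.6464, 0.2188, 0.071]
tcp_rot: [3.141, -0.0, 1.511]
force: [-0.4, 0.6, -0.7]
width: 0.0001
gripper_force: 0.0
```

```bash
python3 -c "
from h import *
w=cam('wrist','w2');cam('top','t2')
print(robot.sense()['joints'], at(w,(336,278),.0845))"
```

```text
[2.82681681e-01 6.56780602e-01 1.62369646e+00 4.17842560e-05
 8.62085514e-01 3.42021363e-01] [0.65405591 0.22190571 0.0845    ]
```

View pics/w2.png

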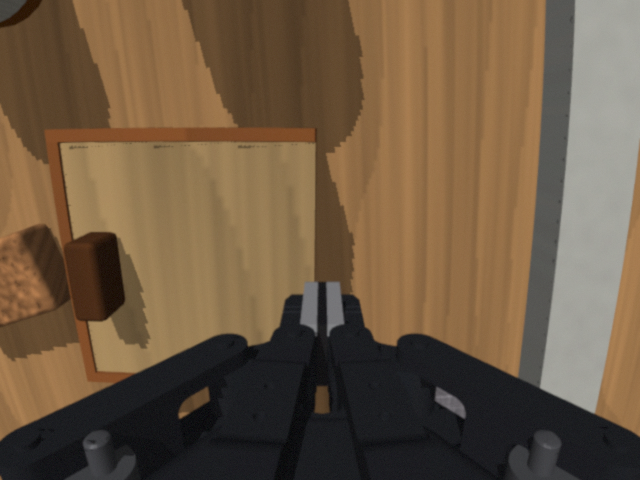

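The fingers shut on nothing. The tip height was marginal, since open or partly open fingers stand farther back. I'm working out where the block and tips really are.

Run:
```python
from h import *
w=cam('wrist'); s=robot.sense(); p=s['position']
print(p,'tcp pix',proj(w,p),'block top c',at(w,(105,272),.0845),'box corners',at(w,(47,130),.062),at(w,(316,130),.062),at(w,(88,380),.062))
```

```text
[0.64482311 0.21897228 0.07102438] tcp pix [318.94131758 274.30173487] block top c [0.54857273 0.2304557  0.0845    ] box corners [0.51931194 0.29542519 0.062     ] [0.64745753 0.28564324 0.062     ] [0.50844797 0.15765418 0.062     ]
```

The block is now at about (0.548,0.228), so the fingers slipped off its top edge. I'm going back and gripping deeper.

Request:
jog_arm --dp '[[0,0,-0.07],[0,-0.07,0],[0,-0.07,0],[0.014,-0.055,0],[0,0,0.05],[0,0,0.035],[0,0,0],[0,0,0]]' --dr '[[0,0,0],[0,0,0],[0,0,0],[0,0,0],[0,0,0],[0,0,0],[0,0,0],[0,0,0]]' --gripper 0

```text
time: 5.25
position: [0.5485, 0.2318, 0.064]
tcp_rot: [-3.141, 0.0, 1.512]
force: [-0.3, -0.9, 0.3]
width: 0.0855
gripper_force: 0.0
```

Request:
jog_arm --dp '[[0,0,0],[0,0,0],[0,0,0],[0,0,0],[0,0,0],[0,0,0],[0,0,0],[0,0,0]]' --dr '[[0,0,0],[0,0,0],[0,0,0],[0,0,0],[0,0,0],[0,0,0],[0,0,0],[0,0,0]]' --gripper 1

```text
time: 6.05
position: [0.5489, 0.2318, 0.0637]
tcp_rot: [-3.142, 0.0, 1.511]
force: [0.5, -0.3, -0.7]
width: 0.0001
gripper_force: 0.0
```

Run:
```python
from h import *
w=cam('wrist')['color']; t=cam('side')['color']
cv2.imwrite('pics/w3.png',np.hstack([w[::2,::2],cv2.resize(t[130:270,230:416],(320,240))])[:,:,::-1])
```

```text
(no output)
```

View pics/w3.png

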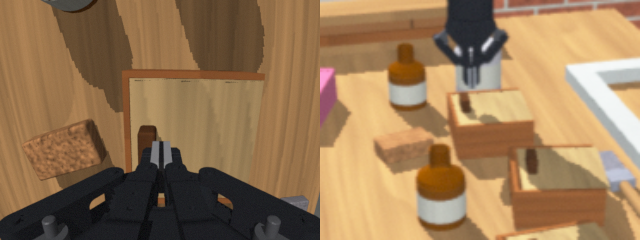

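The block is now about 12 mm on the near side of the shut fingers, so it slips out of the grip. I'll push it with shut fingers instead: up, back to its near side, down, push.

Request:
jog_arm --dp '[[0,0,-0.08],[-0.006,-0.08,0],[0,0,0.076],[0,0,0],[0,0.05,0],[0,0.05,0],[0,0.05,0],[0,0,0]]' --dr '[[0,0,0],[0,0,0],[0,0,0],[0,0,0],[0,0,0],[0,0,0],[0,0,0],[0,0,0]]' --gripper 1

```text
time: 6.95
position: [0.5877, 0.2266, 0.0666]
tcp_rot: [3.139, -0.001, 1.51]
force: [0.4, 0.9, -0.4]
width: -0.0002
gripper_force: 0.0
```

Run:
```python
from h import *
w=cam('wrist')['color']; t=cam('side')['color']; print(robot.sense()['position'])
cv2.imwrite('pics/w4.png',np.hstack([w[::2,::2],cv2.resize(t[130:270,230:416],(320,240))])[:,:,::-1])
```

```text
[0.58414197 0.22648592 0.06600903]
```

View pics/w4.png

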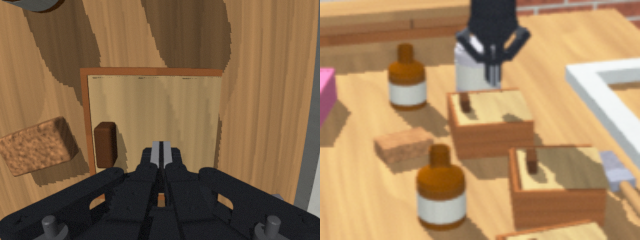

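Run:
```python
from h import *
c=cam('side'); p=robot.sense()['position']; print(proj(c,p))
im=c['color']
print([proj(c,[p[0],p[1],z]) for z in (.09,.11,.13)], 'rim',proj(c,[.455,.391,.118]), 'block',proj(c,[.537,.227,.0845]))
cv2.imwrite('pics/s5.png',cv2.resize(im[110:250,230:416],(744,560),interpolation=cv2.INTER_CUBIC)[:,:,::-1])
```

```text
[329.89353485 188.89763106]
[array([329.89400301, 181.38471302]), array([329.89454944, 175.04403094]), array([329.89524582, 168.60553058])] rim [278.06769226 156.62628746] block [314.43055145 184.59981096]
```

View pics/s5.png

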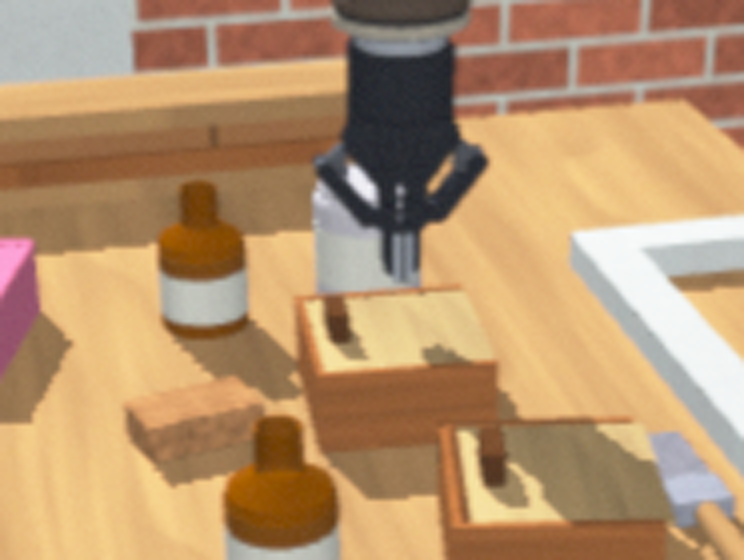

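```bash
cat >> h.py <<'E'
def tri(*rs):
    A=np.zeros((3,3));b=np.zeros(3)
    for o,d in rs:
        d=d/np.linalg.norm(d);M=np.eye(3)-np.outer(d,d);A+=M;b+=M@o
    return np.linalg.solve(A,b)
E
python3 - <<'E'
from h import *
s=cam('side');w=cam('wrist');p=robot.sense()['position']
print(p)
for sv in(179,180.5,182):
  for wv in (278,283,288): print(sv,wv,tri(ray(s,(330.5,sv)),ray(w,(322,wv)))-p)
# block check
print('block',tri(ray(s,(230+336/4,110+300/4)),ray(w,(212,272))))
print(np.round(w['pose'],3).tolist())
E
```

```text
[0.58292662 0.22664686 0.06586388]
179 278 [0.00316153 0.00869858 0.0276154 ]
179 283 [0.00289409 0.00689547 0.028409  ]
179 288 [0.00262741 0.00509762 0.02920102]
180.5 278 [0.00292544 0.0071062  0.02354068]
180.5 283 [0.00265097 0.00525582 0.02436249]
180.5 288 [0.00237731 0.00341099 0.0251826 ]
182 278 [0.00268907 0.00551206 0.01946157]
182 283 [0.00240759 0.00361447 0.02031196]
182 288 [0.00212695 0.00172274 0.02116049]
block [0.53678444 0.23554286 0.07968352]
[[0.998, 0.056, 0.017, 0.588], [-0.059, 0.962, 0.267, 0.294], [-0.001, -0.268, 0.964, 0.241], [0.0, 0.0, 0.0, 1.0]]
```

By triangulating the side and wrist views, the fingertips are about 20–25 mm above the reported TCP height. I'll confirm by gently touching the lid, whose top is at 60.5 mm.

Request:
jog_arm --dp '[[0,0,0.012],[0,0,0.012],[0,0,0],[0,0,0.004],[0,0,0]]' --dr '[[0,0,0],[0,0,0],[0,0,0],[0,0,0],[0,0,0]]'

```text
time: 7.7
position: [0.5835, 0.2267, 0.0514]
tcp_rot: [-3.141, 0.0, 1.511]
force: [-0.3, -0.1, 0.2]
width: 0.0004
gripper_force: 0.0
```

Request:
jog_arm --dp '[[0,0,0.004],[0,0,0.004],[0,0,0]]' --dr '[[0,0,0],[0,0,0],[0,0,0]]'

```text
time: 8.0
position: [0.5836, 0.2266, 0.0474]
tcp_rot: [-3.141, 0.0, 1.511]
force: [-0.7, 0.4, 0.6]
width: -0.0
gripper_force: 0.0
```

Request:
jog_arm --dp '[[0,0,0.004],[0,0,0]]' --dr '[[0,0,0],[0,0,0]]'

```text
time: 8.2
position: [0.5835, 0.2266, 0.0454]
tcp_rot: [-3.141, 0.0, 1.511]
force: [0.1, -0.5, -0.8]
width: 0.0002
gripper_force: 0.0
```

Request:
jog_arm --dp '[[0,0,0.004],[0,0,0]]' --dr '[[0,0,0],[0,0,0]]'

```text
time: 8.4
position: [0.5836, 0.2266, 0.0435]
tcp_rot: [-3.141, 0.0, 1.511]
force: [-0.4, 0.3, -0.5]
width: 0.0001
gripper_force: 0.0
```

Request:
jog_arm --dp '[[0,0,0.003],[0,0,0]]' --dr '[[0,0,0],[0,0,0]]'

```text
time: 8.6
position: [0.5836, 0.2266, 0.042]
tcp_rot: [-3.141, 0.0, 1.511]
force: [-0.1, 0.5, -0.1]
width: 0.0003
gripper_force: 0.0
```

The offset is at least 18.5 mm, consistent with about 22 mm, so from here tip z ≈ reported z + 0.022. Re-gripping L's block at the right height.

Request:
jog_arm --dp '[[0,0,-0.09],[0.006,-0.094,0],[0,0,0],[0,0,0],[0,0,0],[0,0,0.06],[0,0,0.029],[0,0,0]]' --dr '[[0,0,0],[0,0,0],[0,0,0],[0,0,0],[0,0,0],[0,0,0],[0,0,0],[0,0,0]]' --gripper 0

```text
time: 9.4
position: [0.5358, 0.2317, 0.0404]
tcp_rot: [-3.138, 0.002, 1.511]
force: [-0.6, 0.3, 0.4]
width: 0.0852
gripper_force: 0.0
```

Request:
jog_arm --dp '[[0,0,0],[0,0,0],[0,0,0],[0,0,0],[0,0,0],[0,0,0],[0,0,0]]' --dr '[[0,0,0],[0,0,0],[0,0,0],[0,0,0],[0,0,0],[0,0,0],[0,0,0]]' --gripper 1

```text
time: 10.1
position: [0.5373, 0.2326, 0.0434]
tcp_rot: [3.141, -0.0, 1.511]
force: [-0.7, -0.5, 6.9]
width: 0.0142
gripper_force: 58.6
```

Gripped: 14 mm wide at 58 N. Sliding the lid open.

Request:
jog_arm --dp '[[0,0,-0.003],[0,0.035,0],[0,0.035,0],[0,0.035,0],[0,0.035,0],[0,0.035,0],[0,0.03,0],[0,0,0]]' --dr '[[0,0,0],[0,0,0],[0,0,0],[0,0,0],[0,0,0],[0,0,0],[0,0,0],[0,0,0]]'

```text
time: 10.9
position: [0.6403, 0.2251, 0.0436]
tcp_rot: [-3.141, 0.001, 1.511]
force: [1.4, -6.8, -1.2]
width: 0.0139
gripper_force: 62.4
```

Run:
```python
from h import *
w=cam('wrist')['color']; t=cam('top')['color']; print(robot.sense()['position'])
cv2.imwrite('pics/w5.png',np.hstack([w[::2,::2],cv2.resize(t[160:270,160:306],(320,240))])[:,:,::-1])
```

```text
[0.63908827 0.22520424 0.0435607 ]
```

View pics/w5.png

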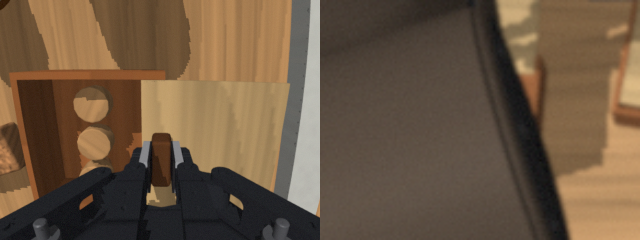

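The wrist view shows that L is the stopper box: round pale heads at about (182,210) and (188,286), with a third hidden below. I'm measuring them after releasing and rising.

Request:
jog_arm --dp '[[0,0,0],[0,0,0],[0,0,0],[0,0,0],[0,0,-0.07],[0,0,-0.09],[0,-0.09,-0.09],[0,0,0]]' --dr '[[0,0,0],[0,0,0],[0,0,0],[0,0,0],[0,0,0],[0,0,0],[0,0,0],[0,0,0]]' --gripper 0

```text
time: 11.8
position: [0.6035, 0.2296, 0.1647]
tcp_rot: [3.137, -0.002, 1.512]
force: [-0.5, 0.1, -0.9]
width: 0.0857
gripper_force: 0.0
```

Request:
jog_arm --dp '[[0.1,-0.03,0],[0,0,0]]' --dr '[[0,0,0],[0,0,0]]' --gripper 0.3

```text
time: 12.0
position: [0.5915, 0.2812, 0.1598]
tcp_rot: [3.141, -0.002, 1.513]
force: [0.5, -1.1, -0.2]
width: 0.06
gripper_force: 0.0
```

```bash
cat > st.py <<'E'
from h import *
w=cam('wrist','w6'); s=robot.sense(); print(s['position'],s['width'])
im=w['color']; g=cv2.cvtColor(im,cv2.COLOR_RGB2GRAY)
rpx=391*.017/(w['pose'][2][3]-.046)
print(rpx)
cs=cv2.HoughCircles(cv2.medianBlur(g,3),cv2.HOUGH_GRADIENT,1,20,param1=100,param2=14,minRadius=int(rpx*.85),maxRadius=int(rpx*1.15))
if cs is not None:
    o=im.copy()
    for x,y,r in cs[0][:10]:
        print(x,y,r,at(w,(x,y),.046)[:2]); cv2.circle(o,(int(x),int(y)),int(r),(0,255,0),1)
    cv2.imwrite('pics/w6o.png',o[:,:,::-1])
E
python3 st.py
```

```text
[0.59179163 0.27936755 0.15939945] 0.05954413888586401
23.01777197473194
300.5 337.5 19.4 [0.56942102 0.18207828]
304.5 292.5 19.6 [0.57558365 0.22243737]
95.5 57.5 23.0 [0.43868511 0.4093388 ]
305.5 244.5 21.6 [0.57912715 0.26242193]
68.5 54.5 25.4 [0.41843289 0.41362914]
534.5 427.5 25.4 [0.78097885 0.07066911]
```

View pics/w6o.png

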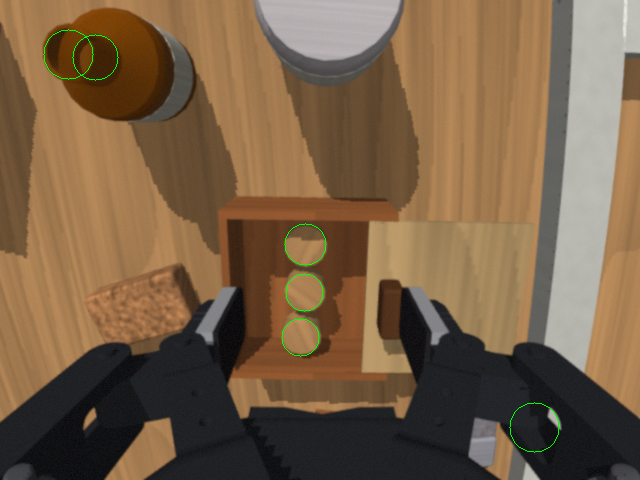

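All three stoppers are visible, at about (0.570,0.182), (0.5755,0.222) and (0.579,0.262). I'm picking the leftmost (+y) one.

Request:
jog_arm --dp '[[-0.04,-0.025,0],[0,0,0.08],[0,0,0.08],[0,0,0.07],[0,0,0.05],[0,0,0.03],[0,0,0.016],[0,0,0]]' --dr '[[0,0,0],[0,0,0],[0,0,0],[0,0,0],[0,0,0],[0,0,0],[0,0,0],[0,0,0]]'

```text
time: 12.85
position: [0.5787, 0.2576, -0.004]
tcp_rot: [-3.141, 0.0, 1.511]
force: [-0.2, 0.1, -0.5]
width: 0.0601
gripper_force: 0.0
```

Request:
jog_arm --dp '[[0,0,0],[0,0,0],[0,0,0],[0,0,0],[0,0,0]]' --dr '[[0,0,0],[0,0,0],[0,0,0],[0,0,0],[0,0,0]]' --gripper 1

```text
time: 13.35
position: [0.5798, 0.2583, -0.0019]
tcp_rot: [3.14, -0.001, 1.512]
force: [-0.2, -0.8, 5.5]
width: 0.0318
gripper_force: 58.8
```

Gripped at 58 N. Lifting and moving above the left bottle.

Request:
jog_arm --dp '[[0,0,-0.04],[0,0,-0.09],[0,0,-0.09],[0,0,-0.09],[0,0,0],[0.06,-0.064,0],[0.06,-0.064,0],[0.06,-0.064,0]]' --dr '[[0,0,0],[0,0,0],[0,0,0],[0,0,0],[0,0,0],[0,0,0],[0,0,0],[0,0,0]]'

```text
time: 14.15
position: [0.4875, 0.3543, 0.1525]
tcp_rot: [3.14, -0.001, 1.51]
force: [0.8, 0.7, -0.7]
width: 0.0313
gripper_force: 59.4
```

Request:
jog_arm --dp '[[0.06,-0.064,0],[0,0,0],[0,0,0]]' --dr '[[0,0,0],[0,0,0],[0,0,0]]'

```text
time: 14.45
position: [0.4576, 0.3862, 0.1523]
tcp_rot: [3.141, -0.001, 1.514]
force: [0.7, 0.2, -1.2]
width: 0.0316
gripper_force: 59.4
```

Run:
```python
from h import *
w=cam('wrist','w7');s=cam('side','s7');t=cam('top','t7'); r=robot.sense(); print(r['position'],r['width'],r['gripper_force'])
u,v=proj(s,r['position']).astype(int); print(u,v,'wrist tcp',proj(w,r['position']+[0,0,.019]),'rim',proj(w,[.455,.391,.118]))
a=cv2.resize(w['color'],(480,360)); b=cv2.resize(s['color'][v-60:v+60,u-40:u+40],(320,480)) 
o=np.zeros((480,800,3),np.uint8); o[:360,:480]=a; o[:,480:]=b; cv2.imwrite('pics/c7.png',o[:,:,::-1])
```

```text
[0.45894172 0.3847244  0.1518507 ] 0.03129535484121005 59.39887762069702
278 146 wrist tcp [322.21992403 292.84018514] rim [314.38764714 244.23631307]
```

View pics/c7.png

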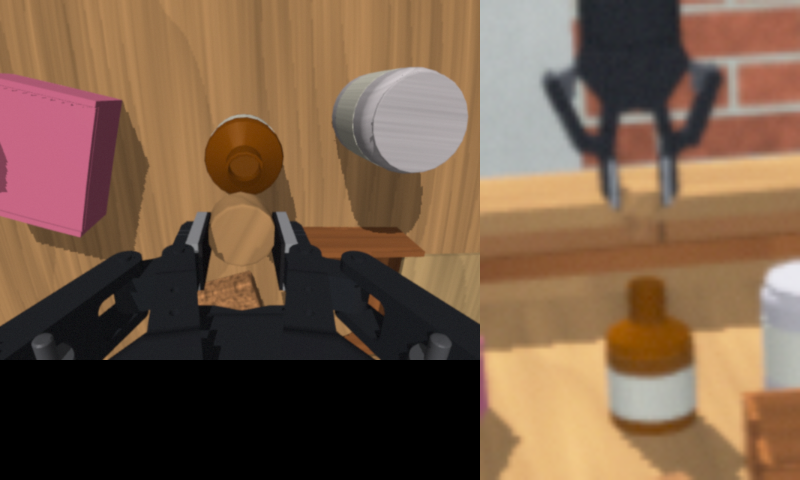

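Run:
```python
from h import *
w=cam('wrist');t=cam('top'); r=robot.sense()['position']; print(r)
k=4/3
for p in((246,162),(246,166)): print('rim',at(w,(p[0]*k,p[1]*k),.118))
for p in((241,229),(241,232)): print('head',at(w,(p[0]*k,p[1]*k),r[2]+.049)-r)
g=cv2.cvtColor(w['color'],cv2.COLOR_RGB2GRAY)
c=cv2.HoughCircles(g[250:370,260:390],cv2.HOUGH_GRADIENT,1,20,param1=80,param2=12,minRadius=34,maxRadius=52); print(c[0][:3]+[260,250,0] if c is not None else 0)
c=cv2.HoughCircles(g[180:260,280:370],cv2.HOUGH_GRADIENT,1,10,param1=60,param2=8,minRadius=14,maxRadius=28); print(c[0][:4]+[280,180,0] if c is not None else 0)
```

```text
[0.45897832 0.38454619 0.15167384]
rim [0.46480337 0.40531328 0.118     ]
rim [0.464637   0.40232064 0.118     ]
head [0.00143974 0.00734103 0.049     ]
head [0.00134642 0.00578775 0.049     ]
[[322.5        321.5         49.        ]
 [321.5        299.5         43.59999847]]
[[322.5        215.5         24.60000038]
 [324.5        225.5         25.20000076]
 [307.5        231.5         26.20000076]
 [337.5        238.5         18.20000076]]
```

Run:
```python
from h import *
s=cam('side'); w=cam('wrist')
for X in((.455,.391,.118),(.465,.404,.118),(.465,.404,.108),(.4576,.396,.118)): print(X,proj(s,X),proj(w,X))
print('tri rim',tri(ray(s,(279.7,157)),ray(w,(328,218))))
print('tri base-of-band', at(s,(279.5,86+425/4),.0))
# tip of fingers in side: left tip (615,205), right (668,205)
for u in(613,667): print(at(s,(238+(u-480)/4,86+203/4),.152+.019))
r=robot.sense()['position']
print('tips tri',tri(ray(s,(238+160/4,86+203/4)),ray(w,(321.5,290)))-r)
t=cam('top')
cv2.imwrite('pics/t8.png',cv2.resize(t['color'][220:300,100:206],(636,480))[:,:,::-1])
```

```text
(0.455, 0.391, 0.118) [278.06769226 156.62628746] [311.92173259 241.94571967]
(0.465, 0.404, 0.118) [280.61705023 154.92701884] [328.57804163 218.13256523]
(0.465, 0.404, 0.108) [280.78835307 157.91662965] [328.28815985 214.19096652]
(0.4576, 0.396, 0.118) [278.66212224 156.00347983] [316.01066851 233.01183369]
tri rim [0.46313626 0.40284416 0.1117916 ]
tri base-of-band [4.51425265e-01 3.80568580e-01 1.11022302e-16]
[0.44185811 0.42949654 0.171     ]
[0.48326157 0.41901667 0.171     ]
tips tri [0.00057646 0.0052645  0.03083704]
```

Run:
```python
from h import *
a=cv2.imread('pics/top0.png');b=cv2.imread('pics/t7.png')
for x,y in((155,260),(330,262),(495,252)):
    for im in(a,b):
        h=cv2.cvtColor(im,cv2.COLOR_BGR2HSV)[y-40:y+40,x-40:x+40]; m=((h[...,0]<18)&(h[...,1]>200)).astype(np.uint8)
        n,l,s,ce=cv2.connectedComponentsWithStats(m)
        if n>1: k=1+s[1:,4].argmax(); print(ce[k]+[x-40,y-40],s[k])
```

```text
[153.10888252 259.63610315] [ 24  27  29  27 349]
[154.60816327 260.22857143] [ 26  26  26  28 245]
[331.15413534 262.62781955] [ 27  27  28  28 266]
[332.0738255  257.53691275] [ 27  27  27  23 149]
[497.45723684 251.04934211] [ 28  26  28  28 304]
[480.58174905 236.8365019 ] [ 10  11  29  28 263]
```

Request:
jog_arm --dp '[[0.025,0.007,0],[0,0,0],[0,0,0]]' --dr '[[0,0,0],[0,0,0],[0,0,0]]'

```text
time: 15.15
position: [0.4625, 0.3979, 0.1514]
tcp_rot: [-3.142, 0.0, 1.512]
force: [-0.4, 0.4, 0.0]
width: 0.0319
gripper_force: 59.4
```

Run:
```python
from h import *
w=cam('wrist','w9'); r=robot.sense()['position']; print(r)
print('rim pred pix',proj(w,[.4647,.4035,.118]),'head pred',proj(w,r+[.0014,.006,.049]))
cv2.imwrite('pics/c9.png',cv2.resize(w['color'][150:390,200:440],(600,600),interpolation=cv2.INTER_CUBIC)[:,:,::-1])
```

```text
[0.46233925 0.39767772 0.15137833]
rim pred pix [322.93544368 242.90409472] head pred [320.76830817 309.27080087]
```

View pics/c9.png

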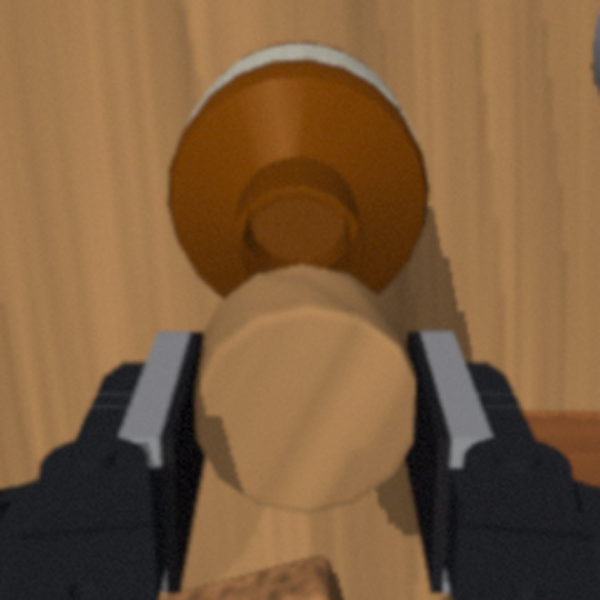

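Head top face centre is at about (322,313), the rim centre at about (320,239), and the body circle centre at about (319,227). The top frames show the right bottle has been knocked, from (497,251) to (481,237). I'm cross-checking the bottle axis from body and rim.

Run:
```python
from h import *
w=cam('wrist'); t=cam('top'); r=robot.sense()['position']; print(r)
for z in(.06,.066,.072): print('body',z,at(w,(319.2,226.8),z)[:2])
for z in(.1,.118): print('rim',z,at(w,(320,238.8),z)[:2])
for z in(.040,.049): print('head',at(w,(322.4,313.2),r[2]+z)-r)
print('top body',[at(t,(153.2,259.8),z)[:2] for z in(.066,.08,.118)])
print(w['dist'])
```

```text
[0.46223073 0.39747595 0.15141421]
body 0.06 [0.46168939 0.39784845]
body 0.066 [0.46182295 0.39937198]
body 0.072 [0.46195652 0.40089551]
rim 0.1 [0.46261144 0.40053659]
rim 0.118 [0.46300962 0.40570163]
head [ 0.00155378 -0.00013911  0.04      ]
head [0.00180958 0.00440922 0.049     ]
top body [array([0.45798816, 0.39823718]), array([0.45586956, 0.39352078]), array([0.45011906, 0.38071913])]
[-0.08181304  0.          0.          0.          0.        ]
```

Everything agrees to a few mm, so I'm descending into the neck slowly.

Request:
jog_arm --dp '[[0,-0.003,0.03],[0,0,0.03],[0,0,0.015],[0,0,0.01],[0,0,0.008],[0,0,0.006],[0,0,0]]' --dr '[[0,0,0],[0,0,0],[0,0,0],[0,0,0],[0,0,0],[0,0,0],[0,0,0]]'

```text
time: 16.0
position: [0.4609, 0.3976, 0.102]
tcp_rot: [-3.141, 0.0, 1.511]
force: [0.1, -0.9, -0.0]
width: 0.0315
gripper_force: 59.4
```

Request:
jog_arm --dp '[[0,0,0.006],[0,0,0.006],[0,0,0.004],[0,0,0]]' --dr '[[0,0,0],[0,0,0],[0,0,0],[0,0,0]]'

```text
time: 16.4
position: [0.4607, 0.3975, 0.0937]
tcp_rot: [-3.141, 0.0, 1.511]
force: [0.0, 0.6, -1.1]
width: 0.0316
gripper_force: 59.4
```

Request:
jog_arm --dp '[[0,0,0.004],[0,0,0.004],[0,0,0]]' --dr '[[0,0,0],[0,0,0],[0,0,0]]'

```text
time: 16.7
position: [0.4611, 0.3979, 0.0904]
tcp_rot: [3.141, -0.0, 1.512]
force: [-1.5, -1.2, 7.3]
width: 0.0312
gripper_force: 60.1
```

There is contact at the expected seat height. One small press, then release and rise.

Request:
jog_arm --dp '[[0,0,0.003],[0,0,0]]' --dr '[[0,0,0],[0,0,0]]'

```text
time: 16.9
position: [0.4618, 0.3983, 0.0902]
tcp_rot: [3.14, -0.002, 1.511]
force: [-2.8, -3.6, 23.2]
width: 0.0317
gripper_force: 61.7
```

Request:
jog_arm --dp '[[0,0,0],[0,0,0],[0,0,0],[0,0,-0.01],[0,0,-0.08],[0,0,-0.08],[-0.05,0,-0.02],[0,0,0]]' --dr '[[0,0,0],[0,0,0],[0,0,0],[0,0,0],[0,0,0],[0,0,0],[0,0,0],[0,0,0]]' --gripper 0.2

```text
time: 17.7
position: [0.46, 0.3716, 0.1859]
tcp_rot: [3.139, -0.001, 1.511]
force: [-0.9, 0.4, -0.1]
width: 0.0682
gripper_force: 0.0
```

Run:
```python
from h import *
w=cam('wrist','w10');s=cam('side'); r=robot.sense()['position']; print(r)
a=w['color'][60:360,160:460]; b=cv2.resize(s['color'][135:210,245:320],(400,400))
cv2.imwrite('pics/c10.png',np.hstack([cv2.resize(a,(400,400)),b])[:,:,::-1])
```

```text
[0.45950426 0.37255156 0.18385739]
```

View pics/c10.png

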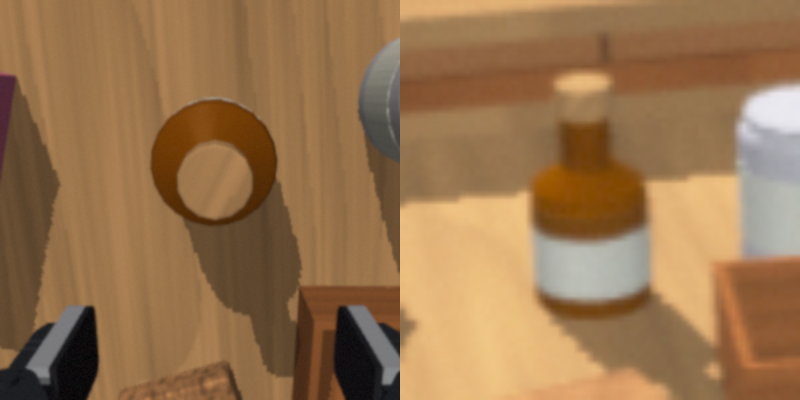

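The wrist and side views show the first stopper seated upright: head at crop (214,180), level on the neck. I'm calibrating the amber-mask bottle fit on this bottle and getting the other two from the top view.

```bash
cat > bt.py <<'E'
from h import *
def amber(c,lo=20,amin=80):
    h=cv2.cvtColor(c['color'],cv2.COLOR_RGB2HSV); m=((h[...,0]<18)&(h[...,1]>200)&(h[...,2]>50)).astype(np.uint8)
    m=cv2.morphologyEx(m,cv2.MORPH_OPEN,np.ones((3,3)))
    n,l,s,ce=cv2.connectedComponentsWithStats(m); out=[]
    for k in range(1,n):
        if s[k,4]<amin: continue
        p=np.argwhere(l==k)[:,::-1].astype(np.float32); (u,v),r=cv2.minEnclosingCircle(p); out.append((round(u,1),round(v,1),round(r,1),int(s[k,4])))
    return out
if __name__=='__main__':
    import sys
    for n in sys.argv[1:]:
        c=cam(n); print(n,robot.sense()['position'])
        for o in amber(c,amin=80 if n=='top' else 1500): print(o,at(c,o[:2],.066)[:2],'fill',round(o[3]/(np.pi*o[2]**2),2))
E
python3 bt.py top wrist
```

```text
top [0.45932049 0.37277575 0.18331786]
(439.6, 158.5, 17.6, 211) [ 0.69445211 -0.28074927] fill 0.22
wrist [0.45915524 0.37284011 0.18293016]
(321.4, 183.5, 47.0, 3862) [0.46177363 0.3996926 ] fill 0.56
```

Run:
```python
from h import *
go(.5755,.219,-.004,1.511)
t=cam('top');print([at(t,p,.066)[:2] for p in((331.15,262.6),(480.6,236.8))])
```

```text
turn first [-0.0002  0.0001  0.0001] then shift [-0.2932  0.2507  0.3739] rows 5.4 w 0.068 t 17.9
[array([ 0.44654124, -0.01692886]), array([ 0.50221547, -0.36703439])]
```

Request:
jog_arm --dp '[[-0.073,0.063,0],[-0.073,0.063,0],[-0.073,0.063,0],[-0.074,0.062,0],[0,0,0.08],[0,0,0.08],[0,0,0.08],[0,0,0]]' --dr '[[0,0,0],[0,0,0],[0,0,0],[0,0,0],[0,0,0],[0,0,0],[0,0,0],[0,0,0]]' --gripper 0.3

```text
time: 18.75
position: [0.5723, 0.218, 0.0582]
tcp_rot: [-3.133, 0.003, 1.511]
force: [-0.8, -0.0, -0.4]
width: 0.0597
gripper_force: 0.0
```

Run:
```python
from h import *
go(.5755,.219,-.004,1.511)
w=cam('wrist'); print('S2',proj(w,[.5755,.2224,.046]),'S3',proj(w,[.570,.182,.046]))
g=cv2.medianBlur(cv2.cvtColor(w['color'],cv2.COLOR_RGB2GRAY),3)
c=cv2.HoughCircles(g,cv2.HOUGH_GRADIENT,1,25,param1=100,param2=14,minRadius=26,maxRadius=42)
for x,y,r in c[0][:8]: print(x,y,r,at(w,(x,y),.046)[:2])
```

```text
turn first [-0.0027  0.001   0.0001] then shift [0.0024 0.0063 0.1244] rows 1.2 w 0.06 t 18.8
S2 [325.49305693 256.916521  ] S3 [319.46108127 328.82210291]
325.5 256.5 31.4 [0.57551595 0.22262116]
318.5 330.5 30.8 [0.56942444 0.1810182 ]
141.5 284.5 30.2 [0.47773979 0.21225   ]
116.5 272.5 32.4 [0.46530294 0.21960382]
169.5 293.5 31.4 [0.4921117  0.20646423]
```

Request:
jog_arm --dp '[[0.002,0.003,0.05],[0,0,0.04],[0,0,0.024],[0,0,0.01],[0,0,0],[0,0,0]]' --dr '[[0,0,0],[0,0,0],[0,0,0],[0,0,0],[0,0,0],[0,0,0]]'

```text
time: 19.4
position: [0.579, 0.2204, 0.0033]
tcp_rot: [3.139, -0.001, 1.512]
force: [1.2, -0.1, 2.8]
width: 0.0596
gripper_force: 0.7
```

Request:
jog_arm --dp '[[0,0,0],[0,0,0],[0,0,0],[0,0,0],[0,0,0]]' --dr '[[0,0,0],[0,0,0],[0,0,0],[0,0,0],[0,0,0]]' --gripper 1

```text
time: 19.9
position: [0.5781, 0.2202, 0.0025]
tcp_rot: [3.141, -0.0, 1.512]
force: [-1.4, -0.1, 10.2]
width: 0.0314
gripper_force: 58.4
```

Request:
jog_arm --dp '[[0,0,-0.04],[0,0,-0.09],[0,0,-0.09],[0,0,-0.09],[0,0,0],[-0.082,-0.032,0],[-0.082,-0.032,0],[-0.082,-0.032,0]]' --dr '[[0,0,0],[0,0,0],[0,0,0],[0,0,0],[0,0,0],[0,0,0],[0,0,0],[0,0,0]]'

```text
time: 20.7
position: [0.5212, 0.099, 0.1565]
tcp_rot: [-3.141, 0.0, 1.512]
force: [0.2, -1.4, -0.5]
width: 0.031
gripper_force: 59.2
```

Request:
jog_arm --dp '[[-0.082,-0.032,0],[-0.082,-0.032,0],[-0.082,-0.032,0],[-0.082,-0.032,0],[0,0,0],[0,0,0]]' --dr '[[0,0,0],[0,0,0],[0,0,0],[0,0,0],[0,0,0],[0,0,0]]'

```text
time: 21.3
position: [0.4485, -0.0607, 0.1568]
tcp_rot: [3.141, -0.0, 1.509]
force: [0.3, 0.0, -0.2]
width: 0.0312
gripper_force: 59.2
```

```bash
cat > hd.py <<'E'
from h import *
# held-head check: circle between the pads
w=cam('wrist'); r=robot.sense(); p=r['position']; print('rep',p,'w',r['width'])
hs=cv2.cvtColor(w['color'],cv2.COLOR_RGB2HSV)
g=cv2.medianBlur(cv2.cvtColor(w['color'],cv2.COLOR_RGB2GRAY),3)
c=cv2.HoughCircles(g[240:380,250:395],cv2.HOUGH_GRADIENT,1,15,param1=60,param2=10,minRadius=38,maxRadius=48)
if c is not None:
    for x,y,rr in c[0][:4]: print('head',x+250,y+240,rr,(at(w,(x+250,y+240),p[2]+.046)-p)[:2])
E
python3 bt.py wrist; python3 hd.py
```

```text
wrist [ 0.44890015 -0.05999952  0.15669803]
(319.4, 160.6, 52.9, 8648) [ 0.45091792 -0.01458373] fill 0.98
rep [ 0.44907632 -0.05947878  0.15665555] w 0.031016670014259774
head 323.5 317.5 46.3 [0.00173909 0.00036652]
head 322.5 302.5 47.4 [0.00173109 0.00637456]
head 338.5 324.5 41.9 [ 0.00706749 -0.00281778]
head 304.5 369.5 41.9 [-0.006811   -0.02130438]
```

Request:
jog_arm --dp '[[0.043,-0.002,0],[0.042,-0.002,0],[0,0,0.03],[0,0,0.03],[0,0,0.018],[0,0,0.008],[0,0,0]]' --dr '[[0,0,0],[0,0,0],[0,0,0],[0,0,0],[0,0,0],[0,0,0],[0,0,0]]'

```text
time: 22.1
position: [0.4492, -0.017, 0.1132]
tcp_rot: [-3.141, -0.0, 1.512]
force: [-0.2, 0.6, 0.3]
width: 0.0315
gripper_force: 59.2
```

```bash
python3 -c "
from h import *
go(.4495,-.0168,.1,1.511)"
```

```text
turn first [-0.0003 -0.      0.0003] then shift [0.0004 0.0006 0.0264] rows 0.3 w 0.031 t 22.1
```

Request:
jog_arm --dp '[[0,0,0.008],[0,0,0.008],[0,0,0.006],[0,0,0]]' --dr '[[0,0,0],[0,0,0],[0,0,0],[0,0,0]]'

```text
time: 22.5
position: [0.4491, -0.0174, 0.1023]
tcp_rot: [-3.141, -0.0, 1.511]
force: [-0.4, 0.6, -0.9]
width: 0.0312
gripper_force: 59.2
```

Request:
jog_arm --dp '[[0,0,0.005],[0,0,0.005],[0,0,0]]' --dr '[[0,0,0],[0,0,0],[0,0,0]]'

```text
time: 22.8
position: [0.4493, -0.0174, 0.0973]
tcp_rot: [-3.142, -0.0, 1.511]
force: [0.5, -0.3, -1.2]
width: 0.0312
gripper_force: 59.2
```

Request:
jog_arm --dp '[[0,0,0.004],[0,0,0.003],[0,0,0]]' --dr '[[0,0,0],[0,0,0],[0,0,0]]'

```text
time: 23.1
position: [0.4502, -0.0175, 0.0951]
tcp_rot: [3.14, 0.0, 1.512]
force: [-4.7, -0.4, 29.3]
width: 0.0314
gripper_force: 62.4
```

Request:
jog_arm --dp '[[0,0,0.004],[0,0,0]]' --dr '[[0,0,0],[0,0,0]]'

```text
time: 23.3
position: [0.4503, -0.0175, 0.093]
tcp_rot: [3.139, 0.0, 1.511]
force: [-3.1, -0.3, 22.9]
width: 0.0313
gripper_force: 65.8
```

Contact came at the predicted height, so it is seated. Releasing, rising, and checking numerically.

Request:
jog_arm --dp '[[0,0,-0.004],[0,0,0],[0,0,0],[0,0,-0.01],[0,0,-0.08],[0,0,-0.08],[-0.08,0,-0.02],[0,0,0]]' --dr '[[0,0,0],[0,0,0],[0,0,0],[0,0,0],[0,0,0],[0,0,0],[0,0,0],[0,0,0]]' --gripper 0.2

```text
time: 24.1
position: [0.4482, -0.06, 0.1914]
tcp_rot: [3.137, 0.001, 1.511]
force: [-0.6, -0.3, -1.1]
width: 0.0683
gripper_force: 0.0
```

```bash
cat > ck.py <<'E'
from h import *
import sys
def ck(x,y):
    w=cam('wrist'); p=robot.sense()['position']; print('rep',p)
    u,v=proj(w,[x,y,.138]); print('expect seated head',u,v)
    a=int(u)-55;b=max(0,int(v)-55); g=cv2.medianBlur(cv2.cvtColor(w['color'],cv2.COLOR_RGB2GRAY),3)[b:b+110,a:a+110]
    c=cv2.HoughCircles(g,cv2.HOUGH_GRADIENT,1,10,param1=80,param2=10,minRadius=20,maxRadius=38)
    for X,Y,r in c[0][:4]:
        print('circ',X+a,Y+b,r,at(w,(X+a,Y+b),.138)[:2])
    h=cv2.cvtColor(w['color'],cv2.COLOR_RGB2HSV)[b:b+110,a:a+110]
    m=((h[...,0]>8)&(h[...,1]<185)&(h[...,2]>110)).astype(np.uint8)
    d=cv2.distanceTransform(m,cv2.DIST_L2,3); 
    cv2.imwrite('pics/ck.png',w['color'][b:b+110,a:a+110,::-1])
    s=cam('side'); us,vs=proj(s,[x,y,.128]); k=s['color'][int(vs)-3:int(vs)+3,int(us)-3:int(us)+3].reshape(-1,3).mean(0)
    u2,v2=proj(s,[x,y,.110]);k2=s['color'][int(v2)-1:int(v2)+2,int(u2)-2:int(u2)+2].reshape(-1,3).mean(0); print('side head colour',k,'neck',k2)
ck(float(sys.argv[1]),float(sys.argv[2]))
E
python3 ck.py .4509 -.0146; python3 bt.py wrist
```

```text
rep [ 0.44740431 -0.05869586  0.19019197]
expect seated head 319.26759690770166 166.98355451356696
circ 319.5 168.5 28.1 [ 0.45098095 -0.01548085]
circ 309.5 167.5 37.4 [ 0.44523453 -0.01455426]
circ 328.5 150.5 36.3 [ 0.45675989 -0.00552527]
circ 336.5 173.5 24.5 [ 0.46067251 -0.01895947]
side head colour [217.47222222 175.11111111 118.05555556] neck [159.33333333 119.5         76.75      ]
wrist [ 0.44653763 -0.05724394  0.18894274]
(321.9, 160.8, 47.0, 4048) [ 0.45081664 -0.01459619] fill 0.58
```

The second head circle is within 1 mm of the seated prediction. Now fetching the third stopper.

```bash
python3 -c "
from h import *
go(.5690,.178,-.002,1.511)"
```

```text
turn first [-0.0001 -0.0001 -0.0002] then shift [0.4843 0.2164 0.3819] rows 6.5 w 0.068 t 24.2
```

Request:
jog_arm --dp '[[0.081,0.036,0],[0.081,0.036,0],[0.081,0.036,0],[0.081,0.036,0],[0.081,0.036,0],[0.08,0.036,0],[0,0,0.09],[0,0,0.08]]' --dr '[[0,0,0],[0,0,0],[0,0,0],[0,0,0],[0,0,0],[0,0,0],[0,0,0],[0,0,0]]' --gripper 0.3

```text
time: 25.05
position: [0.5689, 0.1808, 0.1023]
tcp_rot: [3.141, -0.0, 1.514]
force: [-0.8, -0.2, -1.1]
width: 0.0597
gripper_force: 0.0
```

Request:
jog_arm --dp '[[0,0,0.08],[0,0,0],[0,0,0]]' --dr '[[0,0,0],[0,0,0],[0,0,0]]'

```text
time: 25.35
position: [0.5682, 0.1788, 0.0638]
tcp_rot: [-3.139, 0.001, 1.512]
force: [0.2, -0.0, 0.3]
width: 0.0598
gripper_force: 0.0
```

Run:
```python
from h import *
go(.5690,.178,-.002,1.511)
w=cam('wrist'); print('S3',proj(w,[.5695,.1815,.046]))
g=cv2.medianBlur(cv2.cvtColor(w['color'],cv2.COLOR_RGB2GRAY),3)
c=cv2.HoughCircles(g[200:330,240:400],cv2.HOUGH_GRADIENT,1,25,param1=100,param2=12,minRadius=26,maxRadius=42)
for x,y,r in c[0][:4]: print(x+240,y+200,r,at(w,(x+240,y+200),.046)[:2])
```

```text
turn first [-0.0007  0.0002  0.0003] then shift [-0.0015  0.0016  0.1316] rows 1.3 w 0.06 t 25.4
S3 [321.6580334  256.85594849]
321.5 254.5 30.9 [0.56949332 0.18279128]
```

Request:
jog_arm --dp '[[0,0.002,0.05],[0,0,0.04],[0,0,0.024],[0,0,0.016],[0,0,0],[0,0,0]]' --dr '[[0,0,0],[0,0,0],[0,0,0],[0,0,0],[0,0,0],[0,0,0]]'

```text
time: 26.0
position: [0.5707, 0.1785, -0.0]
tcp_rot: [3.141, -0.0, 1.511]
force: [0.1, -0.3, -0.3]
width: 0.0598
gripper_force: 0.0
```

Request:
jog_arm --dp '[[0,0,0],[0,0,0],[0,0,0],[0,0,0],[0,0,0]]' --dr '[[0,0,0],[0,0,0],[0,0,0],[0,0,0],[0,0,0]]' --gripper 1

```text
time: 26.5
position: [0.5707, 0.1785, -0.0]
tcp_rot: [3.14, -0.0, 1.511]
force: [-0.2, 0.6, 8.4]
width: 0.0319
gripper_force: 58.6
```

Request:
jog_arm --dp '[[0,0,-0.04],[0,0,-0.09],[0,0,-0.09],[0,0,-0.09],[0,0,-0.01],[-0.08,-0.004,0],[-0.085,-0.004,0],[-0.085,-0.004,0]]' --dr '[[0,0,0],[0,0,0],[0,0,0],[0,0,0],[0,0,0],[0,0,0],[0,0,0],[0,0,0]]'

```text
time: 27.3
position: [0.5562, 0.0528, 0.159]
tcp_rot: [3.141, 0.0, 1.513]
force: [1.3, -0.8, 0.3]
width: 0.0318
gripper_force: 59.3
```

Request:
jog_arm --dp '[[-0.085,-0.004,0],[-0.085,-0.004,0],[-0.085,-0.004,0],[-0.085,-0.004,0],[-0.085,-0.004,0],[-0.085,-0.005,0],[-0.085,-0.005,0],[-0.085,-0.005,0]]' --dr '[[0,0,0],[0,0,0],[0,0,0],[0,0,0],[0,0,0],[0,0,0],[0,0,0],[0,0,0]]'

```text
time: 28.1
position: [0.5184, -0.2861, 0.1589]
tcp_rot: [-3.142, -0.0, 1.511]
force: [0.0, 0.2, -0.8]
width: 0.0315
gripper_force: 59.3
```

Request:
jog_arm --dp '[[-0.085,-0.005,0],[-0.085,-0.005,0],[-0.085,-0.005,0],[0,0,0],[0,0,0],[0,0,0]]' --dr '[[0,0,0],[0,0,0],[0,0,0],[0,0,0],[0,0,0],[0,0,0]]'

```text
time: 28.7
position: [0.5038, -0.4104, 0.1587]
tcp_rot: [-3.141, -0.001, 1.512]
force: [-0.8, 0.1, 0.2]
width: 0.0314
gripper_force: 59.3
```

```bash
python3 bt.py wrist; python3 hd.py
```

```text
wrist [ 0.50403002 -0.41013631  0.15890875]
(578.5, 58.0, 60.6, 3755) [ 0.6822957  -0.30451508] fill 0.33
(319.6, 159.7, 52.6, 8545) [ 0.50619188 -0.36372022] fill 0.98
rep [ 0.50418444 -0.41011664  0.15903729] w 0.03168434129496522
head 322.5 315.5 47.4 [0.00145579 0.00175475]
head 320.5 300.5 46.3 [0.00108158 0.00775178]
```

Request:
jog_arm --dp '[[0.044,-0.002,0],[0.043,-0.002,0],[0,0,0.03],[0,0,0.03],[0,0,0.024],[0,0,0.016],[0,0,0.008],[0,0,0]]' --dr '[[0,0,0],[0,0,0],[0,0,0],[0,0,0],[0,0,0],[0,0,0],[0,0,0],[0,0,0]]'

```text
time: 29.6
position: [0.5044, -0.3676, 0.1047]
tcp_rot: [-3.141, -0.0, 1.511]
force: [-0.3, -0.6, 0.5]
width: 0.0313
gripper_force: 59.3
```

Request:
jog_arm --dp '[[0,0,0.005],[0,0,0.005],[0,0,0]]' --dr '[[0,0,0],[0,0,0],[0,0,0]]'

```text
time: 29.9
position: [0.5045, -0.3678, 0.1]
tcp_rot: [3.142, -0.0, 1.511]
force: [-0.7, 0.1, -0.7]
width: 0.0316
gripper_force: 59.3
```

Request:
jog_arm --dp '[[0,0,0.005],[0,0,0.005],[0,0,0]]' --dr '[[0,0,0],[0,0,0],[0,0,0]]'

```text
time: 30.2
position: [0.5044, -0.3676, 0.0947]
tcp_rot: [-3.141, -0.0, 1.511]
force: [-0.1, -0.5, 0.2]
width: 0.0314
gripper_force: 59.3
```

Request:
jog_arm --dp '[[0,0,0.005],[0,0,0]]' --dr '[[0,0,0],[0,0,0]]'

```text
time: 30.4
position: [0.5047, -0.3679, 0.0927]
tcp_rot: [3.141, 0.0, 1.511]
force: [-0.4, 0.5, 3.2]
width: 0.0315
gripper_force: 59.7
```

Contact at the predicted 0.0925. A small press, then release, rise and check.

Request:
jog_arm --dp '[[0,0,0.003],[0,0,0]]' --dr '[[0,0,0],[0,0,0]]'

```text
time: 30.6
position: [0.5052, -0.3682, 0.0923]
tcp_rot: [3.14, 0.001, 1.511]
force: [-3.3, 2.8, 18.8]
width: 0.0318
gripper_force: 61.2
```

Request:
jog_arm --dp '[[0,0,-0.003],[0,0,0],[0,0,0],[0,0,-0.01],[0,0,-0.08],[0,0,-0.08],[-0.08,0,-0.02],[0,0,0]]' --dr '[[0,0,0],[0,0,0],[0,0,0],[0,0,0],[0,0,0],[0,0,0],[0,0,0],[0,0,0]]' --gripper 0.2

```text
time: 31.4
position: [0.5033, -0.4121, 0.1905]
tcp_rot: [3.137, 0.004, 1.51]
force: [1.1, -0.2, -0.1]
width: 0.0685
gripper_force: 0.0
```

```bash
python3 ck.py .5062 -.3637; python3 bt.py wrist; python3 -c "
from h import *
go(.642,.224,.044,1.511)"
```

```text
rep [ 0.50247668 -0.40976797  0.18877769]
expect seated head 319.3390321581618 161.7701712982242
circ 318.5 163.5 28.8 [ 0.50565762 -0.36465643]
circ 309.5 157.5 37.4 [ 0.50072027 -0.36093232]
circ 308.5 143.5 33.0 [ 0.50068334 -0.35303101]
side head colour [244.69444444 207.58333333 139.97222222] neck [184.5        143.16666667  97.75      ]
wrist [ 0.50174315 -0.40731923  0.18710496]
(560.5, 59.0, 61.0, 3463) [ 0.68522085 -0.29923289] fill 0.3
(322.0, 159.3, 47.6, 4117) [ 0.50599637 -0.36377228] fill 0.58
turn first [-0.0002 -0.0002 -0.0001] then shift [1.2771 0.2046 0.2862] rows 13.2 w 0.069 t 31.6
```

All three stoppers are seated. Now shutting the lids, starting with box R, which may be ajar.

Request:
jog_arm --dp '[[0,0,0],[0.087,0.017,0],[0.087,0.017,0],[0.087,0.018,0],[0.087,0.018,0],[0,0,0.09],[0,0,0.09],[0,0,0]]' --dr '[[0,0,-0.038],[0,0,0],[0,0,0],[0,0,0],[0,0,0],[0,0,0],[0,0,0],[0,0,0]]' --gripper 0

```text
time: 32.35
position: [0.5228, -0.2288, 0.0926]
tcp_rot: [-3.133, -0.005, 1.632]
force: [0.2, -0.2, 0.2]
width: 0.0854
gripper_force: 0.0
```

```bash
cat > bk.py <<'E'
from h import *
w=cam('wrist'); p=robot.sense()['position']; print(p,robot.sense()['tcp_rot'][2])
h=cv2.cvtColor(w['color'],cv2.COLOR_RGB2HSV)
m=((w['color'].max(2)<110)&(h[...,1]>110)&(h[...,2]>25)).astype(np.uint8); m=cv2.morphologyEx(m,cv2.MORPH_OPEN,np.ones((5,5)))
n,l,s,ce=cv2.connectedComponentsWithStats(m)
for k in range(1,n):
    if s[k,4]>400: print(s[k],ce[k].round(),at(w,(s[k,0]+s[k,2]/2,s[k,1]+s[k,3]/2),.08)[:2])
E
python3 bk.py
```

```text
[ 0.52437282 -0.23003529  0.09541779] 1.6315356125500395
[  195     0   117   174 11445] [261.  59.] [ 0.48734642 -0.14475183]
[  382     0   246   153 28263] [506.  62.] [ 0.602406 -0.13195 ]
[ 132  143   76   68 2916] [164. 171.] [ 0.4473458  -0.18838097]
[ 285  147   17  214 2472] [293. 249.] [ 0.50925731 -0.22368171]
[    0   159   118   211 11937] [ 43. 290.] [ 0.38397612 -0.238117  ]
[ 145  200  105   86 3325] [209. 255.] [ 0.46036951 -0.22106752]
[ 315  230   36   86 2718] [331. 273.] [ 0.52986693 -0.2325753 ]
[ 545  268   34   99 1193] [561. 316.] [ 0.65675563 -0.25103106]
[ 327  370  129   36 3916] [392. 387.] [ 0.56781035 -0.29984092]
[251 393  73  21 852] [288. 402.] [ 0.50943491 -0.31429597]
[  70  439   62   41 1746] [101. 463.] [ 0.39126359 -0.37029931]
```

Request:
jog_arm --dp '[[0,0.01,0.06],[0,0,0.04],[0,0,0],[0,0,0]]' --dr '[[0,0,0],[0,0,0],[0,0,0],[0,0,0]]'

```text
time: 32.8
position: [0.5323, -0.232, 0.0492]
tcp_rot: [3.141, 0.0, 1.631]
force: [1.4, -0.1, 0.3]
width: 0.0851
gripper_force: 0.0
```

Request:
jog_arm --dp '[[0,0,0],[0,0,0],[0,0,0],[0,0,0],[0,0,0],[0,0,0],[0,0,0]]' --dr '[[0,0,0],[0,0,0],[0,0,0],[0,0,0],[0,0,0],[0,0,0],[0,0,0]]' --gripper 1

```text
time: 33.5
position: [0.5319, -0.2317, 0.048]
tcp_rot: [3.141, 0.0, 1.631]
force: [-1.5, 1.1, 7.4]
width: 0.0133
gripper_force: 58.6
```

Request:
jog_arm --dp '[[0,-0.004,0],[0,-0.004,0],[0,0,0]]' --dr '[[0,0,0],[0,0,0],[0,0,0]]'

```text
time: 33.8
position: [0.5279, -0.2319, 0.048]
tcp_rot: [3.141, 0.0, 1.631]
force: [0.7, 1.0, 8.0]
width: 0.0134
gripper_force: 58.7
```

Gripped and sliding freely. Stepping on until it stops.

Request:
jog_arm --dp '[[0,-0.005,0],[0,-0.004,0],[0,0,0]]' --dr '[[0,0,0],[0,0,0],[0,0,0]]'

```text
time: 34.1
position: [0.5234, -0.2322, 0.048]
tcp_rot: [3.141, 0.0, 1.631]
force: [-0.6, 1.8, 7.1]
width: 0.013
gripper_force: 58.9
```

Request:
jog_arm --dp '[[0,-0.005,0],[0,-0.003,0],[0,0,0]]' --dr '[[0,0,0],[0,0,0],[0,0,0]]'

```text
time: 34.4
position: [0.521, -0.2325, 0.0481]
tcp_rot: [3.139, 0.001, 1.63]
force: [9.2, 4.7, 0.7]
width: 0.0131
gripper_force: 59.1
```

Box R is shut against its stop. On to box M.

Request:
jog_arm --dp '[[0,0,0],[0,0,0],[0,0,0],[0,0,-0.07],[0,0,-0.08],[0,0,-0.08],[0,0,0],[0,0,0]]' --dr '[[0,0,0],[0,0,0],[0,0,0],[0,0,0],[0,0,0],[0,0,0],[0,0,0.036],[0,0,0.036]]' --gripper 0

```text
time: 35.2
position: [0.5198, -0.2328, 0.1641]
tcp_rot: [3.139, 0.001, 1.4]
force: [0.6, 0.6, -0.9]
width: 0.0858
gripper_force: 0.0
```

Request:
jog_arm --dp '[[0.09,0.01,0],[0.09,0.01,0],[0.09,0.01,0],[0.09,0.01,0],[0.09,0.011,0],[0.026,0.004,0.06],[0,0,0.09],[0,0,0]]' --dr '[[0,0,0],[0,0,0],[0,0,0],[0,0,0],[0,0,0],[0,0,0],[0,0,0],[0,0,0]]'

```text
time: 36.0
position: [0.5819, -0.0014, 0.0831]
tcp_rot: [-3.134, 0.001, 1.406]
force: [-1.5, 0.2, -0.1]
width: 0.0856
gripper_force: 0.0
```

```bash
python3 bk.py
```

```text
[ 0.58339856 -0.00199208  0.08576884] 1.40505175898415
[   0    0  124   79 6516] [50. 29.] [0.48749947 0.12392543]
[  158     0   422   118 35413] [351.  47.] [0.61875486 0.0904772 ]
[ 290  137   15  226 2776] [297. 245.] [0.57346686 0.01143549]
[ 537  207   25  138 1398] [545. 277.] [ 0.69492134 -0.02242535]
[ 319  226   46   99 3237] [338. 272.] [ 0.5924992  -0.00486762]
[ 155  235   97  191 5289] [216. 358.] [ 0.51761613 -0.02365141]
[  24  253  141  118 8577] [100. 314.] [ 0.46250248 -0.00505209]
[ 321  374  135   34 3407] [388. 388.] [ 0.60738309 -0.07518756]
```

Request:
jog_arm --dp '[[0,0.015,0.05],[0,0,0.028],[0,0,0],[0,0,0]]' --dr '[[0,0,0],[0,0,0],[0,0,0],[0,0,0]]'

```text
time: 36.45
position: [0.5932, -0.0038, 0.0496]
tcp_rot: [3.141, -0.0, 1.404]
force: [0.2, 0.8, -0.4]
width: 0.0854
gripper_force: 0.0
```

Request:
jog_arm --dp '[[0,0,0],[0,0,0],[0,0,0],[0,0,0],[0,0,0],[0,0,0],[0,0,0]]' --dr '[[0,0,0],[0,0,0],[0,0,0],[0,0,0],[0,0,0],[0,0,0],[0,0,0]]' --gripper 1

```text
time: 37.15
position: [0.5933, -0.0035, 0.049]
tcp_rot: [3.141, -0.0, 1.405]
force: [-0.8, -0.6, 6.8]
width: 0.013
gripper_force: 58.6
```

Request:
jog_arm --dp '[[0,-0.005,0],[0,-0.004,0],[0,0,0]]' --dr '[[0,0,0],[0,0,0],[0,0,0]]'

```text
time: 37.45
position: [0.5888, -0.0026, 0.0489]
tcp_rot: [3.141, -0.0, 1.405]
force: [-0.0, 1.0, 7.1]
width: 0.0123
gripper_force: 59.0
```

Request:
jog_arm --dp '[[0,-0.005,0],[0,-0.003,0],[0,0,0]]' --dr '[[0,0,0],[0,0,0],[0,0,0]]'

```text
time: 37.75
position: [0.5849, -0.0019, 0.0489]
tcp_rot: [3.141, -0.0, 1.405]
force: [0.3, 1.4, 6.1]
width: 0.0125
gripper_force: 59.0
```

Request:
jog_arm --dp '[[0,-0.004,0],[0,0,0]]' --dr '[[0,0,0],[0,0,0]]'

```text
time: 37.95
position: [0.583, -0.0015, 0.049]
tcp_rot: [3.141, -0.0, 1.404]
force: [0.4, 1.1, 7.2]
width: 0.0128
gripper_force: 58.9
```

Request:
jog_arm --dp '[[0,-0.005,0],[0,0,0]]' --dr '[[0,0,0],[0,0,0]]'

```text
time: 38.15
position: [0.5821, -0.0013, 0.049]
tcp_rot: [3.138, -0.0, 1.405]
force: [7.6, -0.9, -0.8]
width: 0.0128
gripper_force: 59.1
```

Request:
jog_arm --dp '[[0,-0.004,0],[0,0,0]]' --dr '[[0,0,0],[0,0,0]]'

```text
time: 38.35
position: [0.582, -0.0013, 0.0492]
tcp_rot: [3.135, -0.001, 1.405]
force: [17.4, -1.8, -8.9]
width: 0.0126
gripper_force: 58.9
```

Box M is shut. Now box L.

Request:
jog_arm --dp '[[0,0.003,0],[0,0,0],[0,0,0],[0,0,-0.07],[0,0,-0.08],[0,0,-0.08],[0,0,0],[0,0,0]]' --dr '[[0,0,0],[0,0,0],[0,0,0],[0,0,0],[0,0,0],[0,0,0],[0,0,-0.034],[0,0,0]]' --gripper 0

```text
time: 39.15
position: [0.58, -0.0012, 0.1646]
tcp_rot: [3.14, 0.0, 1.514]
force: [0.0, -0.2, 0.1]
width: 0.0854
gripper_force: 0.0
```

Request:
jog_arm --dp '[[0.09,0.018,0],[0.09,0.018,0],[0.09,0.019,0],[0.09,0.019,0],[0.09,0.019,0],[0,0,0.06],[0,0,0.09],[0,0,0]]' --dr '[[0,0,0],[0,0,0],[0,0,0],[0,0,0],[0,0,0],[0,0,0],[0,0,0],[0,0,0]]'

```text
time: 39.95
position: [0.6345, 0.2197, 0.0819]
tcp_rot: [-3.131, 0.004, 1.51]
force: [-1.9, 0.4, -1.4]
width: 0.0851
gripper_force: 0.0
```

```bash
python3 bk.py
```

```text
[0.63639289 0.21985379 0.08518991] 1.5096520820398658
[    0     0   136   161 11767] [76. 73.] [0.52816341 0.31652036]
[  240     0   114   140 13303] [298.  62.] [0.63077112 0.31188937]
[ 360    4   21  131 1779] [369.  72.] [0.66196545 0.31021687]
[   95   140   205   206 25486] [186. 210.] [0.57737613 0.23797284]
[  53  222   56  112 2677] [ 84. 271.] [0.51395827 0.2229898 ]
[ 317  229   35   89 2877] [334. 273.] [0.64182973 0.21889154]
[ 328  367   78   44 2571] [364. 385.] [0.65584387 0.15164686]
[409 368  27  31 748] [422. 382.] [0.68558473 0.15317226]
[191 374  25  28 509] [204. 387.] [0.5676508  0.15623853]
[289 374  37  31 960] [308. 390.] [0.62401184 0.15309401]
```

Request:
jog_arm --dp '[[0,0.009,0.05],[0,0,0.027],[0,0,0],[0,0,0]]' --dr '[[0,0,0],[0,0,0],[0,0,0],[0,0,0]]'

```text
time: 40.4
position: [0.6443, 0.2203, 0.0511]
tcp_rot: [3.141, -0.0, 1.511]
force: [0.0, 0.7, 0.8]
width: 0.0852
gripper_force: 0.0
```

Request:
jog_arm --dp '[[0,0,0],[0,0,0],[0,0,0],[0,0,0],[0,0,0],[0,0,0],[0,0,0]]' --dr '[[0,0,0],[0,0,0],[0,0,0],[0,0,0],[0,0,0],[0,0,0],[0,0,0]]' --gripper 1

```text
time: 41.1
position: [0.6442, 0.2204, 0.0504]
tcp_rot: [3.141, -0.0, 1.511]
force: [-1.7, -0.9, 4.9]
width: 0.0115
gripper_force: 58.6
```

Request:
jog_arm --dp '[[0,-0.03,0],[0,-0.035,0],[0,-0.035,0],[0,-0.035,0],[0,-0.035,0],[0,-0.02,0],[0,0,0]]' --dr '[[0,0,0],[0,0,0],[0,0,0],[0,0,0],[0,0,0],[0,0,0],[0,0,0]]'

```text
time: 41.8
position: [0.5485, 0.2271, 0.0506]
tcp_rot: [3.141, -0.001, 1.512]
force: [-0.1, 7.6, 0.3]
width: 0.0114
gripper_force: 59.0
```

Request:
jog_arm --dp '[[0,-0.008,0],[0,-0.006,0],[0,-0.005,0],[0,0,0]]' --dr '[[0,0,0],[0,0,0],[0,0,0],[0,0,0]]'

```text
time: 42.2
position: [0.5403, 0.2277, 0.0505]
tcp_rot: [3.14, -0.002, 1.511]
force: [-0.2, 8.2, 1.6]
width: 0.0114
gripper_force: 59.5
```

Request:
jog_arm --dp '[[0,-0.005,0],[0,0,0]]' --dr '[[0,0,0],[0,0,0]]'

```text
time: 42.4
position: [0.5379, 0.2279, 0.0505]
tcp_rot: [3.14, -0.002, 1.511]
force: [-0.4, 9.0, 2.6]
width: 0.0113
gripper_force: 59.4
```

Request:
jog_arm --dp '[[0,-0.005,0],[0,-0.002,0],[0,0,0]]' --dr '[[0,0,0],[0,0,0],[0,0,0]]'

```text
time: 42.7
position: [0.5355, 0.2281, 0.0506]
tcp_rot: [3.138, -0.002, 1.511]
force: [5.8, 7.0, -3.0]
width: 0.0108
gripper_force: 58.7
```

Request:
jog_arm --dp '[[0,-0.005,0],[0,0,0]]' --dr '[[0,0,0],[0,0,0]]'

```text
time: 42.9
position: [0.5353, 0.2283, 0.0508]
tcp_rot: [3.135, -0.003, 1.512]
force: [17.3, 2.6, -10.4]
width: 0.0109
gripper_force: 58.5
```

Box L is at its stop. Releasing, rising clear, and taking a last look.

Request:
jog_arm --dp '[[0,0.003,0],[0,0,0],[0,0,0],[0,0,0],[0,0,-0.06],[0,0,-0.09],[0,0,-0.09],[0,0,-0.09]]' --dr '[[0,0,0],[0,0,0],[0,0,0],[0,0,0],[0,0,0],[0,0,0],[0,0,0],[0,0,0]]' --gripper 0

```text
time: 43.7
position: [0.5321, 0.2268, 0.2167]
tcp_rot: [-3.141, 0.0, 1.511]
force: [0.3, 0.7, -1.5]
width: 0.0852
gripper_force: 0.0
```

Request:
jog_arm --dp '[[0.08,0,-0.05],[0.08,0,-0.05],[0.08,0,-0.05],[0.08,0,0],[0.08,0,0],[0,0,0],[0,0,0]]' --dr '[[0,0,0],[0,0,0],[0,0,0],[0,0,0],[0,0,0],[0,0,0],[0,0,0]]'

```text
time: 44.4
position: [0.5439, 0.4272, 0.2893]
tcp_rot: [-3.141, 0.001, 1.513]
force: [-0.4, -0.2, -0.2]
width: 0.0851
gripper_force: 0.0
```

Run:
```python
from h import *
s=cam('side')['color'];t=cam('top')['color'];w=cam('wrist')['color']; print(robot.sense()['position'],robot.sense()['force'])
a=cv2.resize(s[140:390,180:480],(800,667))[:340]; a=cv2.resize(s[145:385,220:470],(400,384))
b=cv2.resize(t[140:300,190:530],(800,376))[:216]
b=cv2.resize(t[155:285,260:530],(800,385))
o=np.vstack([np.hstack([cv2.resize(s[145:385,220:470],(400,290)),cv2.resize(w,(400,290))]),cv2.resize(b,(800,310))])
cv2.imwrite('pics/f.png',o[:,:,::-1])
```

```text
[0.54453706 0.42560681 0.28999938] [ 0.11803349 -0.46850128 -0.54125559]
```

View pics/f.png

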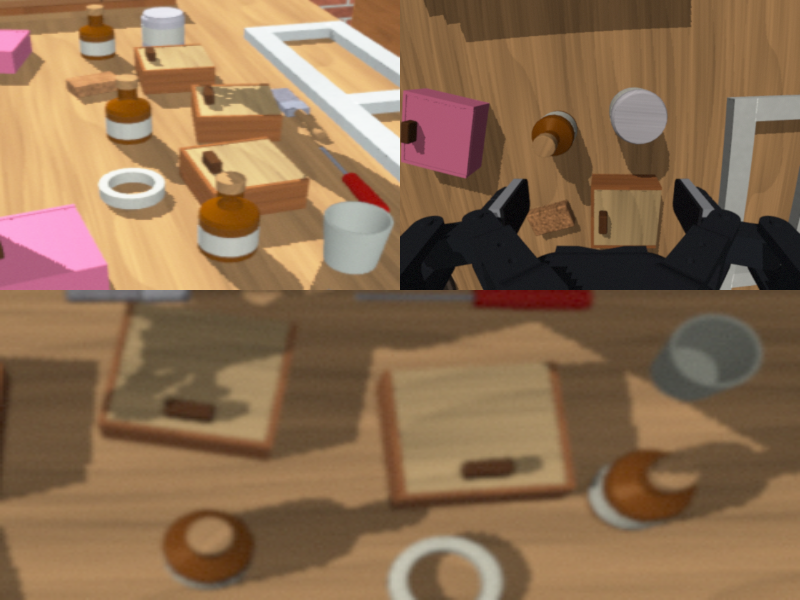

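The side, wrist and top views show all three bottles standing with stoppers upright, all three lids shut, and the bystanders in place. Handing in.

```bash
python3 -c "
from workcell import robot
print(robot.hand_in())"
```

```text
the job is handed in; nothing more can be done
None
```

The job is handed in with all three bottles stoppered upright, all three boxes slid shut and the bystanders in place, as far as the last camera views show; the hand-in gave no verdict.

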